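Turn the clean palette plate in its rack with the spatula

ROBOT

A 7-joint arm with a two-finger parallel gripper is mounted at the origin on the work surface. World frame = base frame: x ahead of the robot, y to its left, z up, the work surface at z = 0. Lengths are in m, angles in degrees, forces in N, time in s.
With the tool pointing down it reaches from about 0.425 to 0.875 m from the base axis. Payload 4.7 kg.
Tool frame: the origin (TCP) lies on the centre line of the jaws, within the pads' length; the fingertips stand env.nose_length ahead of it and the grasp point (between the pads) lies 8 mm behind it (env.nose_length is the distance from the TCP to the fingertips, in m); y points along the fingers, z is the direction in which the jaws open and shut, and the axes are right-handed (so a half turn about y gives the same grasp; the last joint's range is limited). The gripper opens to 87 mm and grips with 3 to 60 N. Pads are 19 mm wide; open, the fingers measure 117 mm over their backs; the gripper's body (75 mm by 190 mm) begins 51 mm behind the grasp point.
Start: joints at [-67.832, 18.392, -4.016, 83.108, 1.295, 78.541, -3.26], TCP at [0.237, 0.605, 0.234] pointing down, gripper open.
Joint ranges: [-163.93, 163.93], [-17.29, 119.83], [-79.2, 71.16], [3.27, 140.29], [-89.18, 269.18], [5.43, 117.66], [-154.24, 154.24]. Speed limits (degrees/s): [147.25, 147.25, 180, 180, 180, 180, 180].

INTERFACE

Orientations are given as [roll, pitch, yaw] about the fixed x, y, z axes, in that order (R = Rz(yaw) Ry(pitch) Rx(roll)).
In Python, from cell import env, read_camera, camera_info, job, models gives the robot as it stands.
- The arm moves only by the tool move_arm, never from a script. Its argument "moves" is a list of rows, each a list of 6 numbers: the shift along the tool's x, y, z in mm, then the turn, a rotation vector about the tool's x, y, z in degrees. In form: [[x, y, z, ax, ay, az], ...]. A call has 1 to 20 rows; each row is the pose to reach, as a shift and turn from the pose commanded when the call began, along the tool's axes at that moment; what a row does not reach only later rows make up. A row lasts 1/12 s, in which the tool goes at most 41.7 mm and 7.16 degrees, less where a joint would pass 70% of its speed; a pose out of reach is approached as far as the arm can. A call with a gripper value outside its range is refused whole. "claw" is the finger opening in mm, from 0 to 87, set as the call begins (left out, the last holds). The fingers move at their own pace and stop on an object; "newtons" is the grip in N (left out, the last holds). Time passes only in rows, so rows that repeat a pose let the fingers close. It gives the time, the measured TCP pose, the force and the opening at its end, in the units of the state.
- env.get_obs(): the state, without advancing time (a new reading comes with each control period).
- read_camera(name): name is "side" or "top" or "wrist"; returns (picture, depth): 480x640x3 uint8, red, green, blue; 480x640 float32, m along the optical axis (not along the pixel's ray), 0 where there is no reading.
- camera_info(name): a dict with "fx", "fy", "cx", "cy" (pixels), "distortion" ([k1, k2, p1, p2, k3] as OpenCV has them; the pictures are not rectified), "R" (3x3) and "t" (3): a world point X has camera coordinates R X + t. Camera axes: x right, y down, z forward; pixel columns grow to the right and rows downward; lengths in m; the calibration is good to about 2 mm. A picture is of the moment at which its call begins: read the wrist's pose just before it. camera_info takes no time and is no camera call; for the wrist camera it gives the pose at the moment of the call.
- job.sign_off(): hands the job in, once; it reports no verdict.
Trained networks look in the newest picture that a camera, given by its name, has taken for a name from the list of things; names that differ only in an ending like _2 or _b are one class to them, and where a whole thing is asked for, a point or a joint stands for the part that bears it (a point fixed in the world has none). Each returns a list of dicts, best first, with "score" (0 to 1); they miss things now and then, are a little off and sometimes report something else, mostly with a low value. They report only what shows in the picture. A call takes as long as a camera call. They do not tell look-alikes from the thing itself.
- models.spot_in(target, camera): "point" ([x, y, z] in m, in world coordinates, good to about 4 mm: the middle of the surface that is visible of it).
- models.cut_out(target, camera): "mask" (480x640 bool, what is visible of it).
The state is a dict: "time_s": time; "qpos": joint angles; "joint_velocities": joint speeds; "effort": joint torques, N m; "tool_pos": TCP position; "tool_rot": TCP orientation; "force": force on the tool from outside, world axes, zero at the start; "wrist_torque": the same for the moment, N m; "grip_width": finger opening in m.
Only numpy, scipy, OpenCV 4.12 (cv2) and the standard library are available. Lean on these libraries where they do the work, as an engineer would, in place of code of your own. Each camera call takes 0.05 s, during which the arm holds its last target.

TASK

Draw the spatula out of its sleeve, lay it on the red rest with the blade on the broad bar, let go, and take it up again by the orange handle. With the spatula's blade under the clean palette plate, flip the plate over the valley of the V rack so that it lies white face up on the far, green wing; do not touch the plate with the gripper or arm. Then lay the spatula back on the red rest, the same way round, and let go, leaving everything else where it stands.

Things in the scene. Friction and masses are not known exactly. Their poses are not given: they have to be found in the camera images.
- plate_center (a point): Centre of the palette plate, stiff, 100 mm (its x) by 80 mm (y) by 6 mm (z), 60 to 125 g. Its +z comes out of the black face, which has six grey round marks; the other face is plain white. It starts black face up on the near blue wing, x up the slope, lower edge within 5 mm of the valley, centred along the valley to 6 mm.
- rack_valley (a point): Bottom of the V of the fixed turning rack, mid-length, 70 mm above the table. y along the valley, z up, x level, from the green wing to the blue wing, so towards the robot. The green wing's 15 mm step at the valley stops the plate's lower edge, so the plate swings up about it like a page and topples by itself onto the other wing once past upright. Rack 130 mm long (y), 225 mm wide, base 8 mm high.
- blue_wing (a point): Point on the near (blue) wing's surface, 50 mm up the slope from the valley, mid-length; axes as the rack's. The wing rises from the valley towards the robot at 0.35 rad (20 degrees) and is only two rails along y, 6 mm thick: from 0 to 13 mm and from 87 to 97 mm up the slope. Between them it is open, at both ends and down to the base, so a blade can go in along y under the plate; posts stand only below the rails.
- green_wing (a point): Point on the surface of the far (green) wing, 50 mm up its slope from the valley, mid-length. This wing is a closed flat panel 125 mm long and 20 mm thick, rising away from the robot from the valley at 0.35 rad; its surface lies 15 mm above the mirror image of the blue wing's, so its lower end makes a 15 mm step at the valley. A 12 mm lip closes its upper end. The plate must end lying flat on this panel; its lower edge may overhang the valley.
- spatula_neck (a point): Middle of the 200 mm spatula, inside its dark neck (50 mm long, 14 mm wide, 14 mm high), 7 mm above the underside, which is one flat plane end to end. x points to the blade, z up out of its upper side. 100 to 170 g. It starts level, handle in the sleeve, with neck and blade free in front.
- spatula_handle (a point): Grip point of the orange handle: 55 mm behind the neck point (-x), 11 mm above the underside. The handle is a flat-sided bar 75 mm long (x -100 to -25 mm from the neck point), 18 mm wide, 22 mm high.
- spatula_blade (a point): Centre of the spatula's steel blade: 75 mm long (x +25 to +100 mm from the neck point), 50 mm wide, 3 mm thick, its underside flush with that of handle and neck.
- sleeve_mouth (a point): Centre of the open mouth of the fixed black sleeve, 50 mm above the table; x points out of the mouth, the way the spatula is drawn. A roofed tunnel 70 mm long, 28 mm wide and 28 mm high inside; floor 36 mm, roof top 68 mm above the table. At the start 68 mm of the handle is inside and 7 mm outside.
- sleeve_rib (a point): Top centre of the thin upright steel rib in front of the sleeve that carries the neck at the start: 6 mm wide, 64 mm long (from the mouth outwards), top 36 mm above the table, this point 32 mm in front of the mouth. On both sides of it only a 6 mm base lies below, so fingers fit round the neck and can straddle the rib.
- rest_top (a point): Middle of the fixed red two-bar spatula rest, level with its bar tops, 36 mm above the table. x runs lengthwise to the blade's end. Bars are 66 mm wide: a broad one for the blade (x +45 to +85 mm), a narrow one for the handle's end (x -98 to -84 mm); between them only a 6 mm base. The spatula's middle belongs over this point.
- spray_blue: Bystander: blue spray bottle, 60 mm across, 150 mm high; origin at the centre of its underside. Leave it alone.
- ink_green: Bystander: green ink bottle, 36 mm across, 80 mm high; origin at the centre of its underside. Leave it alone.
- ink_red: Bystander: red ink bottle, 36 mm across, 80 mm high; origin at the centre of its underside. Leave it alone.
- balm_jar: Bystander: amber jar, 64 mm across, 50 mm high; origin at the centre of its underside. Leave it alone.
- ink_cup: Bystander: black ink cup, 44 mm across, 30 mm high; origin at the centre of its underside. Leave it alone.
- ink_cup2: Bystander: second black ink cup, 44 mm across, 30 mm high; origin at the centre of its underside. Leave it alone.
- pen_machine: Bystander: pen machine lying down, 120 mm long along its x, 30 mm high; origin at the centre of its underside. Leave it alone.
There are look-alikes about, which are no part of the job. Of the things that look like the part that bears rest_top, the larger one is meant.

How it is judged:
By the outcome, as a careful person would: the job done as asked, in the order asked, and still so for the second after the job is handed in, with the robot touching nothing.
It also fails if it takes over 58 s, if anything falls off the work surface, if the arm or the gripper's body presses on something with over 40 N, if the wrist force passes 120 N, or if a joint passes its speed limit or range.

## Working session

There is one attempt and no reset: what is moved stays moved. The work goes in short steps, Python scripts to look and compute and a tool call to move; the robot and the scene stay as the last step left them, time stands still between calls to the robot, and variables do not carry over. Pictures are saved under pics/ and viewed, and the job is handed in when it is done.

Besides the shell and the picture viewer there is one more tool, called after "Emit:" in YAML: its name, and indented under it one key for each argument. move_arm: Moves the arm, as the interface text tells. Its arguments: {"type":"object","properties":{"moves":{"type":"array","items":{"type":"array","items":{"type":"number"}}},"claw":{"type":"number"},"newtons":{"type":"number"}},"required":["moves"]}

```bash
ls; mkdir -p pics; cat > h.py <<'E'
import numpy as np, cv2
from cell import env, read_camera, camera_info, job, models
from scipy.spatial.transform import Rotation as R
def snap(n,f):
    ci=camera_info(n); p,d=read_camera(n); cv2.imwrite('pics/'+f,p[:,:,::-1]); np.savez('pics/'+f[:-4]+'.npz',p=p,d=d,**{k:np.array(v) for k,v in ci.items()}); return p,d,ci
def cloud(d,ci):
    K=np.array([[ci['fx'],0,ci['cx']],[0,ci['fy'],ci['cy']],[0,0,1.]])
    v,u=np.mgrid[0:480,0:640]
    n=cv2.undistortPoints(np.stack([u,v],-1).reshape(-1,1,2).astype(np.float64),K,np.array(ci['distortion'],float)).reshape(480,640,2)
    c=np.dstack([n*d[...,None],d]); W=(c-np.array(ci['t']))@np.array(ci['R']); W[d<=0]=np.nan
    return W
def proj(X,ci):
    K=np.array([[ci['fx'],0,ci['cx']],[0,ci['fy'],ci['cy']],[0,0,1.]])
    return cv2.projectPoints(np.array(X,float).reshape(-1,3),cv2.Rodrigues(np.array(ci['R'],float))[0],np.array(ci['t'],float),K,np.array(ci['distortion'],float))[0].reshape(-1,2)
def load(f):
    return dict(np.load('pics/'+f))
E
python3 - <<'E'
from h import *
print(env.nose_length); print(env.get_obs())
for n in ['top','side','wrist']:
    p,d,ci=snap(n,n+'0.png'); print(n,ci)
E
```

```text
pics
0.011
{'time_s': 0.0, 'qpos': array([-67.82972186,  18.43991955,  -4.01572443,  83.17615432,
         1.29495533,  78.54014802,  -3.26001697]), 'joint_velocities': array([ 0.02817559, -0.05395939, -0.12410862,  0.0539529 , -0.07971478,
       -0.01805847, -0.01580971]), 'effort': array([-6.13786688e-05, -4.91290069e+01, -4.03837077e-01, -3.12521124e+01,
       -6.36851834e-02,  4.37316787e-02,  1.98548432e-04]), 'tool_pos': array([0.23662055, 0.60482149, 0.2324408 ]), 'tool_rot': array([-9.01109789e+01, -5.67563884e-03, -2.13603380e+01]), 'force': array([1.19279263, 0.08395756, 0.07349277]), 'wrist_torque': array([-0.02848346,  0.01316641, -0.01787812]), 'grip_width': 0.08678696882965897}
top {'fx': 486.7903947631023, 'fy': 486.7903947631023, 'cx': 317.47278887640954, 'cy': 248.82159906121956, 'distortion': array([-0.01142821,  0.        ,  0.        ,  0.        ,  0.        ]), 'R': array([[-0.13410872, -0.99095992, -0.00364491],
       [-0.96173625,  0.13103881, -0.24060802],
       [ 0.23891053, -0.02876219, -0.97061552]]), 't': array([0.11078176, 0.57242173, 1.03574904])}
side {'fx': 589.0803892297629, 'fy': 589.0803892297629, 'cx': 308.4135697335941, 'cy': 248.21538966911874, 'distortion': array([-0.02121814,  0.        ,  0.        ,  0.        ,  0.        ]), 'R': array([[ 0.7971523 , -0.60357061,  0.01583477],
       [-0.36021769, -0.49646956, -0.78978553],
       [ 0.48455281,  0.62387539, -0.61317866]]), 't': array([-0.43506583,  0.29253146,  0.8801608 ])}
wrist {'fx': 374.30801718830907, 'fy': 374.30801718830907, 'cx': 323.3352078615658, 'cy': 243.44969730304885, 'distortion': array([0.01950198, 0.        , 0.        , 0.        , 0.        ]), 'R': array([[ 3.63373824e-01,  9.31643116e-01, -7.53962861e-04],
       [ 9.02937393e-01, -3.51977999e-01,  2.46608094e-01],
       [ 2.29485354e-01, -9.02917072e-02, -9.69114998e-01]]), 't': array([-0.6491008 , -0.02947651,  0.38875002])}
```

View pics/top0.png

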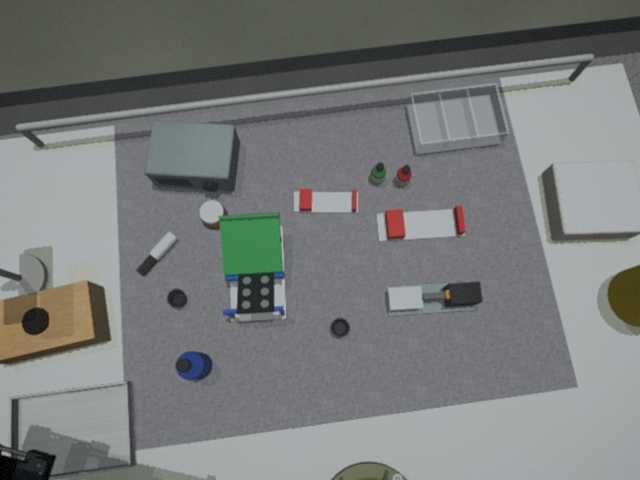

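View pics/side0.png

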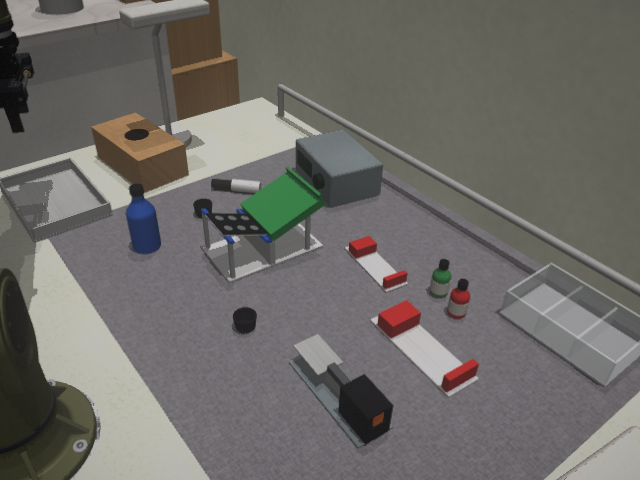

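View pics/wrist0.png

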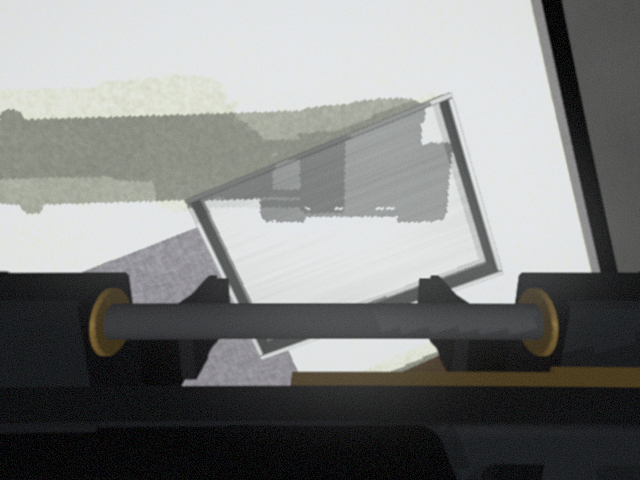

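```bash
python3 - <<'E'
from h import *
names=['plate_center','rack_valley','blue_wing','green_wing','spatula_neck','spatula_handle','spatula_blade','sleeve_mouth','rest_top','spray_blue','ink_green','ink_red','balm_jar','ink_cup','pen_machine']
C={}
for c in ['top','side']:
    p,d,ci=snap(c,c+'1.png')
    for n in names:
        r=models.spot_in(n,c); print(c,n,[(np.round(x['point'],3).tolist(),round(x['score'],2)) for x in r[:3]])
print(env.get_obs()['time_s'])
E
```

```text
top plate_center [([0.495, 0.18, 0.095], 0.69), ([0.587, 0.175, 0.103], 0.44), ([0.431, -0.25, 0.008], 0.21)]
top rack_valley [([0.587, 0.178, 0.102], 0.86), ([0.709, 0.272, 0.05], 0.53)]
top blue_wing [([0.588, 0.18, 0.098], 0.55)]
top green_wing [([0.586, 0.175, 0.1], 0.7), ([0.449, -0.158, 0.034], 0.34)]
top spatula_neck [([0.445, -0.167, 0.039], 0.9)]
top spatula_handle [([0.446, -0.162, 0.038], 0.57)]
top spatula_blade [([0.445, -0.161, 0.036], 0.58)]
top sleeve_mouth [([0.429, -0.246, 0.008], 0.65)]
top rest_top [([0.712, -0.002, 0.004], 0.8), ([0.617, -0.229, 0.007], 0.61), ([0.736, -0.193, 0.056], 0.15)]
top spray_blue [([0.358, 0.325, 0.106], 0.83), ([0.708, 0.27, 0.05], 0.73), ([0.445, -0.16, 0.038], 0.48)]
top ink_green [([0.752, -0.136, 0.052], 0.7)]
top ink_red [([0.738, -0.192, 0.054], 0.73)]
top balm_jar [([0.71, 0.274, 0.052], 0.7)]
top ink_cup [([0.525, 0.378, 0.018], 0.73), ([0.587, 0.174, 0.1], 0.38)]
top pen_machine [([0.64, 0.413, 0.023], 0.61)]
side plate_center [([0.496, 0.168, 0.097], 0.97)]
side rack_valley [([0.572, 0.159, 0.07], 0.89)]
side blue_wing [([0.576, 0.16, 0.069], 0.83)]
side green_wing [([0.574, 0.157, 0.066], 0.75)]
side spatula_neck [([0.445, -0.167, 0.035], 0.62)]
side spatula_handle [([0.445, -0.167, 0.038], 0.74)]
side spatula_blade [([0.445, -0.167, 0.036], 0.9)]
side sleeve_mouth [([0.425, -0.267, 0.032], 0.86)]
side rest_top [([0.707, -0.007, 0.009], 0.92), ([0.615, -0.229, 0.008], 0.88)]
side spray_blue [([0.352, 0.31, 0.078], 0.89)]
side ink_green [([0.752, -0.149, 0.039], 0.89)]
side ink_red [([0.733, -0.208, 0.039], 0.85), ([0.573, 0.155, 0.07], 0.67)]
side balm_jar []
side ink_cup [([0.408, 0.006, 0.02], 0.79), ([0.524, 0.376, 0.022], 0.63)]
side pen_machine [([0.449, -0.166, 0.039], 0.62), ([0.632, 0.406, 0.017], 0.57)]
1.75
```

```bash
python3 - <<'E'
from h import *
for c in ['top','side']:
    z=load(c+'1.npz'); W=cloud(z['d'],z); P=z['p'].astype(int)
    hsv=cv2.cvtColor(z['p'],cv2.COLOR_RGB2HSV)
    X,Y,Z=W[...,0],W[...,1],W[...,2]
    def rect(m,nm):
        pts=W[m]; pts=pts[np.isfinite(pts).all(1)]
        if len(pts)<10: print(c,nm,len(pts));return
        (cx,cy),(a,b),t=cv2.minAreaRect((pts[:,:2]*1000).astype(np.float32))
        print(c,nm,len(pts),'med',np.round(np.median(pts,0)*1000,1),'rect',np.round([cx,cy,a,b,t],1),'z5/95',np.round(np.percentile(pts[:,2],[5,95])*1000,1))
    red=(hsv[...,1]>150)&((hsv[...,0]<6)|(hsv[...,0]>174))&(P[...,0]>80)
    reg=(X>.55)&(X<.69)&(Y<-.1)&(Y>-.36)
    rect(red&reg&(Z>.03)&(Y>-.22),'broad'); rect(red&reg&(Z>.03)&(Y<-.26),'narrow')
    reg=(X>.38)&(X<.52)&(Y>-.36)&(Y<-.1)
    rect(reg&(Z>.06)&(Z<.075),'roof')
    rect(reg&(Z>.031)&(Z<.045)&(Y>-.19),'blade')
    rect(reg&(Z>.045)&(Z<.055)&(Y<-.19),'neck?')
    # whites base
    rect((P.min(-1)>110)&(X>.55)&(X<.69)&(Y<-.1)&(Y>-.36)&(Z<.02),'restbase')
    reg=(X>.4)&(X<.75)&(Y>.08)&(Y<.27)
    g=reg&(hsv[...,0]>45)&(hsv[...,0]<75)&(hsv[...,1]>120)
    rect(g,'green')
    bl=reg&(hsv[...,0]>105)&(hsv[...,0]<130)&(hsv[...,1]>150)&(Z>.05)
    rect(bl&(X>.5),'blueLow'); rect(bl&(X<.5),'blueHigh')
    dark=reg&(P.max(-1)<60)&(Z>.06)&(X<.56); rect(dark,'plate')
E
```

```text
top broad 408 med [ 628.1 -158.7   36.1] rect [ 628.8 -159.2   38.5   63.1   85.6] z5/95 [32.8 39.7]
top narrow 143 med [ 617.  -314.4   36.4] rect [ 618.1 -315.1   13.8   63.8   84.9] z5/95 [31.8 40. ]
top roof 681 med [ 439.8 -279.7   68.2] rect [ 440.5 -277.4   78.9   46.6   85.8] z5/95 [64.1 71.5]
top blade 721 med [ 449.4 -151.2   39.2] rect [ 449.6 -151.4   75.6   50.6   85.5] z5/95 [35.7 42.9]
top neck? 177 med [ 443.4 -221.8   50.1] rect [ 439.8 -250.6  120.6   41.1   68.7] z5/95 [46.4 53.7]
top restbase 4848 med [ 613.3 -235.2    2.8] rect [ 620.  -230.1  139.9  259.8    0. ] z5/95 [-1.6  8.8]
top green 3348 med [604.6 178.1 106.9] rect [602.7 177.9 129.4 118.7  86. ] z5/95 [ 86.7 127.1]
top blueLow 95 med [539.2 222.   73.4] rect [538.9 182.7 127.9  11.3  85.3] z5/95 [69.5 77.9]
top blueHigh 76 med [461.  231.9 102.4] rect [459.4 189.5 126.6   7.5  85.6] z5/95 [ 97.9 105.4]
top plate 956 med [494.3 180.6  96. ] rect [498.2 180.3  77.6  90.8  85.7] z5/95 [ 79.8 110.2]
side broad 575 med [ 628.5 -161.6   35.4] rect [ 629.7 -160.9   43.5   66.8   86. ] z5/95 [33.1 37.7]
side n
[... 190 characters left out ...]
.2 70.2]
side blade 1028 med [ 447.7 -151.6   38.4] rect [ 449.8 -151.2   77.8   52.3   86.2] z5/95 [36.  40.6]
side neck? 443 med [ 439.6 -233.1   49.3] rect [ 434.2 -254.9   46.5  127.2    3.3] z5/95 [45.8 54. ]
side restbase 4537 med [ 610.8 -237.5    3. ] rect [ 620. -230.  260.  140.   90.] z5/95 [-1.1  7.6]
side green 2600 med [602.1 171.5 105.3] rect [602.6 177.8 134.9 121.8  85.7] z5/95 [ 86.1 126.2]
side blueLow 56 med [537.6 130.6  71.8] rect [538.9 182.5 131.9  12.8  86.2] z5/95 [69.4 75.5]
side blueHigh 52 med [458.4 139.9 101.2] rect [460.1 189.1 130.3  10.2  85.3] z5/95 [ 98.7 103.8]
side plate 730 med [499.2 176.9  93.1] rect [501.  183.5 129.5  98.5  85.7] z5/95 [ 76.6 109.4]
```

```bash
cat >> h.py <<'E'
def rows(wps,n,pos=None,rot=None,dec=1):
    """wps: list of (xyz mm, rpy deg); n: rows per segment. Prints rows rel. to current (or given) pose"""
    o=env.get_obs()
    p0=np.array(o['tool_pos'])*1000 if pos is None else np.array(pos,float); R0=R.from_euler('xyz',o['tool_rot'] if rot is None else rot,degrees=True)
    out=[];pp=p0;Rp=R0
    for (p,e),k in zip(wps,n):
        p=np.array(p,float);Rn=R.from_euler('xyz',e,degrees=True); rv=(Rp.inv()*Rn).as_rotvec()
        for i in range(1,k+1):
            f=i/k; q=pp+(p-pp)*f; Q=Rp*R.from_rotvec(rv*f)
            out.append(np.r_[R0.inv().apply(q-p0),(R0.inv()*Q).as_rotvec(degrees=True)])
        pp=p;Rp=Rn
    out=np.array(out); st=np.linalg.norm(np.diff(np.vstack([np.zeros(6),out])[:,:3],axis=0),axis=1)
    print('['+','.join('['+','.join(f'{v:.{dec}f}'.rstrip('0').rstrip('.').replace('-0,','0,') for v in r)+']' for r in out)+']', 'max step',st.max().round(1))
E
python3 - <<'E'
from h import *
d=-90
rows([((470,450,232),(d,0,-40)),((610,150,232),(d,0,-70))],[8,9],dec=0)
E
```

```text
[[34,,-7,-,2,],[68,,-15,-,5,],[103,1,-22,-,7,],[137,1,-3,-,9,],[171,1,-37,-,12,],[205,1,-45,-,14,],[24,1,-52,-,16,],[274,2,-6,-,19,],[3,2,-85,-,22,],[327,2,-111,-,25,],[354,2,-136,-,29,],[38,2,-161,-,32,],[407,2,-187,-,35,],[434,2,-212,-,39,],[46,2,-237,-,42,],[487,2,-263,-,45,],[513,2,-288,-,49,]] max step 36.8
```

```bash
sed -i "s/f'{v:.{dec}f}'.rstrip('0').rstrip('.').replace('-0,','0,')/f'{round(v,dec)+0.0:g}'/" h.py; python3 - <<'E'
from h import *
d=-90
rows([((470,450,232),(d,0,-40)),((610,150,232),(d,0,-70))],[8,9],dec=0)
E
```

```text
[[34,0,-7,0,2,0],[68,0,-15,0,5,0],[103,1,-22,0,7,0],[137,1,-30,0,9,0],[171,1,-37,0,12,0],[205,1,-45,0,14,0],[240,1,-52,0,16,0],[274,2,-60,0,19,0],[300,2,-85,0,22,0],[327,2,-111,0,25,0],[354,2,-136,0,29,0],[380,2,-161,0,32,0],[407,2,-187,0,35,0],[434,2,-212,0,39,0],[460,2,-237,0,42,0],[487,2,-263,0,45,0],[513,2,-288,0,49,0]] max step 36.8
```

Emit:
move_arm:
  moves:
    - [34, 0, -7, 0, 2, 0]
    - [68, 0, -15, 0, 5, 0]
    - [103, 0, -22, 0, 7, 0]
    - [137, 0, -30, 0, 9, 0]
    - [171, 0, -37, 0, 12, 0]
    - [205, 0, -45, 0, 14, 0]
    - [240, 0, -52, 0, 16, 0]
    - [274, 0, -60, 0, 19, 0]
    - [300, 0, -85, 0, 22, 0]
    - [327, 0, -111, 0, 25, 0]
    - [354, 0, -136, 0, 29, 0]
    - [380, 0, -161, 0, 32, 0]
    - [407, 0, -187, 0, 35, 0]
    - [434, 0, -212, 0, 39, 0]
    - [460, 0, -237, 0, 42, 0]
    - [487, 0, -263, 0, 45, 0]
    - [513, 0, -288, 0, 49, 0]

```text
time_s: 3.17
tool_pos: [0.6102, 0.1484, 0.2339]
tool_rot: [-90.0, -0.0, -70.5]
force: [0.8, 0.4, 0.2]
grip_width: 0.0869
```

```bash
python3 - <<'E'
from h import *
rows([((445,-213.6,140),(-90,0,-94.3))],[12],dec=1)
E
```

```text
[[23.8,7.8,-23,0,2,0],[47.7,15.6,-46.1,0,4,0],[71.5,23.4,-69.1,0,5.9,0],[95.4,31.2,-92.2,0,7.9,0],[119.2,39,-115.2,0,9.9,0],[143.1,46.9,-138.3,0,11.9,0],[166.9,54.7,-161.3,0,13.9,0],[190.8,62.5,-184.4,0,15.9,0],[214.6,70.3,-207.4,0,17.8,0],[238.5,78.1,-230.5,0,19.8,0],[262.3,85.9,-253.5,0,21.8,0],[286.1,93.7,-276.6,0,23.8,0]] max step 34.1
```

Emit:
move_arm:
  moves:
    - [24, 8, -23, 0, 2, 0]
    - [48, 16, -46, 0, 4, 0]
    - [72, 23, -69, 0, 6, 0]
    - [95, 31, -92, 0, 8, 0]
    - [119, 39, -115, 0, 10, 0]
    - [143, 47, -138, 0, 12, 0]
    - [167, 55, -161, 0, 14, 0]
    - [191, 62, -184, 0, 16, 0]
    - [215, 70, -207, 0, 18, 0]
    - [238, 78, -230, 0, 20, 0]
    - [262, 86, -253, 0, 22, 0]
    - [286, 94, -276.5, 0, 23.8, 0]
    - [286, 94, -276.5, 0, 23.8, 0]

```text
time_s: 4.25
tool_pos: [0.441, -0.2185, 0.1387]
tool_rot: [-90.1, -0.1, -94.8]
force: [-0.3, -0.1, 0.9]
grip_width: 0.0871
```

```bash
python3 - <<'E'
from h import *
o=env.get_obs();print(o['tool_pos'],o['tool_rot'],o['qpos'])
p,d,ci=snap('wrist','w2.png')
W=cloud(d,ci);hsv=cv2.cvtColor(p,cv2.COLOR_RGB2HSV)
print(proj([[.445,-.2136,.05],[.4497,-.1513,.039]],ci))
m=(W[...,2]>.042)&(W[...,2]<.056)&(W[...,1]>-.238)&(W[...,1]<-.192)&(W[...,0]>.42)&(W[...,0]<.475)
pts=W[m]*1000; print(len(pts),np.median(pts,0),cv2.minAreaRect(pts[:,:2].astype(np.float32)))
m=(W[...,2]>.03)&(W[...,2]<.046)&(W[...,1]>-.195)&(W[...,1]<-.1)&(W[...,0]>.41)&(W[...,0]<.485)
pts=W[m]*1000; print(len(pts),np.median(pts,0),cv2.minAreaRect(pts[:,:2].astype(np.float32)))
E
```

```text
[ 0.44097737 -0.2185473   0.13869279] [-90.1304218   -0.13173286 -94.77545645] [-13.03557311   3.04135841  37.52787439 113.0655208   -1.86422276
  64.61189972  20.47962126]
[[330.46086046 244.39280088]
 [329.95661226 146.65588587]]
1415 [ 443.23691112 -214.59313158   49.73778954] ((442.88800048828125, -215.24264526367188), (47.008304595947266, 14.990373611450195), 84.40833282470703)
9325 [ 448.02268734 -149.00177123   38.81033005] ((447.9176025390625, -151.10946655273438), (75.69872283935547, 50.0521240234375), 85.82953643798828)
```

View pics/w2.png

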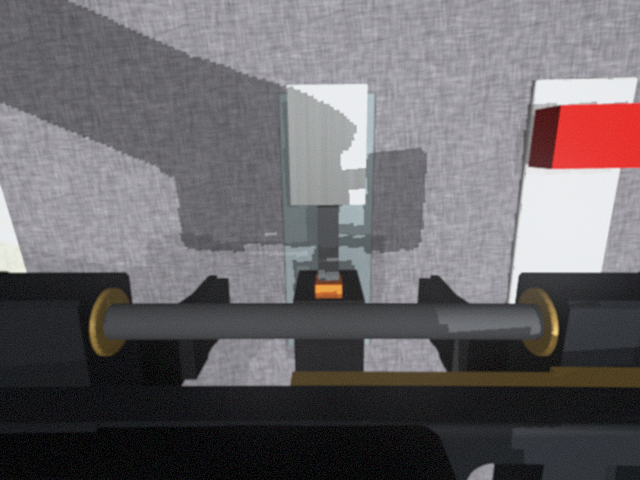

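Emit:
move_arm:
  moves:
    - [-2, 20, 1, 0, -0.2, 0]
    - [-4, 40, 2, 0, -0.4, 0]
    - [-5, 60, 3, 0, -0.5, 0]
    - [-5, 60, 3, 0, -0.5, 0]
    - [-5, 60, 3, 0, -0.5, 0]

```text
time_s: 4.72
tool_pos: [0.4486, -0.2062, 0.0792]
tool_rot: [-90.1, 0.0, -93.6]
force: [-0.8, 0.2, 0.9]
grip_width: 0.0871
```

```bash
python3 - <<'E'
from h import *
p,d,ci=snap('wrist','w3.png')
o=env.get_obs();print(o['tool_pos'],o['tool_rot'])
rows([((444,-213.6,35),(-90,0,-94.3))],[1])
E
```

```text
[ 0.44939447 -0.20679972  0.08023047] [-8.99738493e+01 -6.29839672e-03 -9.35957347e+01]
[[7.1,45.2,-5,0,0.7,0]] max step 46.1
```

View pics/w3.png

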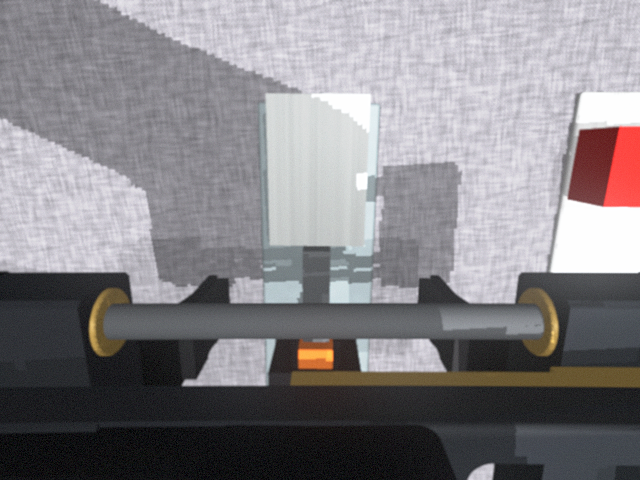

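Emit:
move_arm:
  moves:
    - [4, 0, -3, 0, 0.4, 0]
    - [7, 10, -5, 0, 0.7, 0]
    - [7, 30, -5, 0, 0.7, 0]
    - [7, 45, -5, 0, 0.7, 0]
    - [7, 45, -5, 0, 0.7, 0]
    - [7, 45, -5, 0, 0.7, 0]
    - [7, 45, -5, 0, 0.7, 0]

```text
time_s: 5.35
tool_pos: [0.4438, -0.2145, 0.0354]
tool_rot: [-89.9, -0.0, -94.4]
force: [0.2, -0.7, 0.8]
grip_width: 0.0871
```

Emit:
move_arm:
  moves:
    - [0, 0, 0, 0, 0, 0]
    - [0, 0, 0, 0, 0, 0]
    - [0, 0, 0, 0, 0, 0]
    - [0, 0, 0, 0, 0, 0]
    - [0, 0, 0, 0, 0, 0]
    - [0, 0, 0, 0, 0, 0]
    - [0, 0, 0, 0, 0, 0]
    - [0, 0, 0, 0, 0, 0]
  claw: 0
  newtons: 30

```text
time_s: 6.02
tool_pos: [0.4433, -0.2139, 0.0346]
tool_rot: [-90.0, 0.0, -94.4]
force: [0.4, -0.1, -0.3]
grip_width: 0.0416
```

```bash
python3 - <<'E'
from h import *
o=env.get_obs();print(o['time_s'],o['tool_pos'],o['tool_rot'],o['grip_width'],o['force'])
E
```

```text
6.0167 [ 0.44330639 -0.21386679  0.0345553 ] [-8.99979578e+01  3.74759913e-03 -9.43555230e+01] 0.04161049649155123 [ 0.40048022 -0.12870617 -0.2640995 ]
```

Fingers close slowly; continue.

Emit:
move_arm:
  moves:
    - [0, 0, 0, 0, 0, 0]
    - [0, 0, 0, 0, 0, 0]
    - [0, 0, 0, 0, 0, 0]
    - [0, 0, 0, 0, 0, 0]
    - [0, 0, 0, 0, 0, 0]
    - [0, 0, 0, 0, 0, 0]
    - [0, 0, 0, 0, 0, 0]
    - [0, 0, 0, 0, 0, 0]

```text
time_s: 6.68
tool_pos: [0.4433, -0.2139, 0.0346]
tool_rot: [-90.0, 0.0, -94.4]
force: [0.1, 0.5, -0.5]
grip_width: 0.0137
```

Emit:
move_arm:
  moves:
    - [0, -2, 0, 0, 0, 0]
    - [-8, -2, 0, 0, 0, 0]
    - [-20, -2, 0, 0, 0, 0]
    - [-36, -2, 0, 0, 0, 0]
    - [-52, -2, 0, 0, 0, 0]
    - [-68, -2, 0, 0, 0, 0]
    - [-80, -2, 0, 0, 0, 0]
    - [-86, -6, 0, 0, 0, 0]
    - [-88, -20, 0, 0, 0, 0]
    - [-88, -40, 0, 0, 0, 0]
    - [-88, -56, 0, 0, 0, 0]
    - [-88, -60, 0, 0, 0, 0]
    - [-88, -60, 0, 0, 0, 0]

```text
time_s: 7.77
tool_pos: [0.451, -0.1263, 0.0958]
tool_rot: [-89.8, 0.0, -94.4]
force: [0.5, -0.8, -0.6]
grip_width: 0.0137
```

```bash
python3 - <<'E'
from h import *
p,d,ci=snap('wrist','w4.png')
o=env.get_obs();print(o['tool_pos'],o['tool_rot'],o['grip_width'],o['force'])
rows([((624.6,-224.8,95),(-90,0,-94.1))],[8])
E
```

```text
[ 0.45011733 -0.12611722  0.0947053 ] [-8.99461073e+01  2.34548244e-02 -9.43641957e+01] 0.014234016738264016 [-1.20158595 -0.03154724 -1.08149598]
[[10.6,0,22.7,0,0,0],[21.3,0,45.4,0,-0.1,0],[31.9,-0.1,68.1,0,-0.1,0],[42.6,-0.1,90.7,0,-0.1,0],[53.2,-0.1,113.4,0,-0.2,0],[63.8,-0.1,136.1,0,-0.2,0],[74.5,-0.1,158.8,0,-0.2,0],[85.1,-0.2,181.5,-0.1,-0.3,0]] max step 25.1
```

View pics/w4.png

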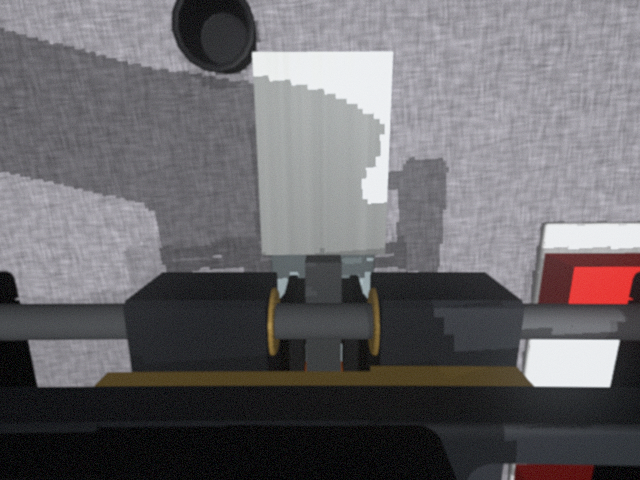

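Emit:
move_arm:
  moves:
    - [11, 0, 23, 0, 0, 0]
    - [21, 0, 45, 0, 0, 0]
    - [32, 0, 68, 0, -0.1, 0]
    - [43, 0, 91, 0, -0.1, 0]
    - [53, 0, 113, 0, -0.2, 0]
    - [64, 0, 136, 0, -0.2, 0]
    - [75, 0, 159, 0, -0.2, 0]
    - [85, 0, 181.5, 0, -0.3, 0]
    - [85, 0, 181.5, 0, -0.3, 0]
    - [85, 0, 181.5, 0, -0.3, 0]
    - [85, 0, 181.5, 0, -0.3, 0]

```text
time_s: 8.73
tool_pos: [0.623, -0.2244, 0.0927]
tool_rot: [-90.2, 0.0, -94.1]
force: [0.3, 0.6, -0.4]
grip_width: 0.0135
```

```bash
python3 - <<'E'
from h import *
p,d,ci=snap('wrist','w5.png')
o=env.get_obs();print(o['tool_pos'],o['tool_rot'],o['grip_width'],o['force'])
W=cloud(d,ci);X,Y,Z=W[...,0],W[...,1],W[...,2]
m=(Z>.085)&(Z<.11)&(Y>-.2)&(Y<-.08)&(X>.57)&(X<.68); pts=W[m]*1000; print(len(pts),np.median(pts,0),cv2.minAreaRect(pts[:,:2].astype(np.float32)))
hsv=cv2.cvtColor(p,cv2.COLOR_RGB2HSV)
red=(hsv[...,1]>150)&((hsv[...,0]<6)|(hsv[...,0]>174))&(Z>.03)&(Z<.045);  pts=W[red]*1000; print(len(pts),np.median(pts,0),cv2.minAreaRect(pts[:,:2].astype(np.float32)))
rows([((624.6,-224.8,35),(-90,0,-94.1))],[1])
E
```

```text
[ 0.62306684 -0.22418889  0.0932579 ] [-9.01495065e+01  4.50584978e-02 -9.40755769e+01] 0.013174528538363118 [ 0.14886754 -0.03433662 -0.95502239]
26811 [ 626.26246302 -158.4701797    97.05704923] ((626.26806640625, -162.1969757080078), (76.3030776977539, 50.448448181152344), 86.1963882446289)
67 [ 734.03257653 -185.42715226   43.74529512] ((732.4605102539062, -189.1648712158203), (21.292068481445312, 4.442015171051025), 48.848060607910156)
[[0.5,58.3,1.7,0.1,0,0]] max step 58.3
```

View pics/w5.png

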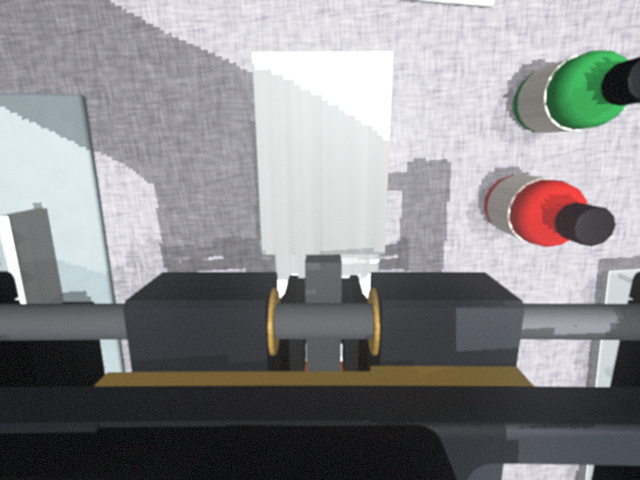

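Emit:
move_arm:
  moves:
    - [0, 15, 1, 0, 0, 0]
    - [0, 32, 1.5, 0, 0, 0]
    - [0, 46, 1.5, 0, 0, 0]
    - [0, 54, 1.5, 0, 0, 0]
    - [0, 57, 1.5, 0, 0, 0]
    - [0, 58, 1.5, 0, 0, 0]
    - [0, 58, 1.5, 0, 0, 0]
    - [0, 58, 1.5, 0, 0, 0]

```text
time_s: 9.45
tool_pos: [0.6265, -0.2251, 0.0374]
tool_rot: [-89.9, -0.0, -94.1]
force: [-0.0, 0.9, -0.5]
grip_width: 0.0141
```

```bash
python3 - <<'E'
from h import *
o=env.get_obs();print(o['tool_pos'],o['tool_rot'],o['grip_width'],o['force'],o['wrist_torque'])
E
```

```text
[ 0.62654261 -0.22507661  0.03736938] [-8.99181601e+01 -1.44384136e-02 -9.40629421e+01] 0.014093352127425358 [-0.02029283  0.91564595 -0.50700428] [-0.08167731  0.00950792  0.02238458]
```

Emit:
move_arm:
  moves:
    - [0, 1, -1, 0, 0, 0]
    - [0, 2, -1, 0, 0, 0]
    - [0, 2.5, -1, 0, 0, 0]
    - [0, 2.5, -1, 0, 0, 0]

```text
time_s: 9.78
tool_pos: [0.6252, -0.2249, 0.0346]
tool_rot: [-90.0, 0.0, -94.1]
force: [-0.8, 1.1, 1.3]
grip_width: 0.0135
```

```bash
python3 - <<'E'
from h import *
o=env.get_obs();print(o['tool_pos'],o['tool_rot'],o['grip_width'],o['force'],o['wrist_torque'])
E
```

```text
[ 0.62521413 -0.22486226  0.03462654] [-8.99621196e+01  9.61518821e-04 -9.40607503e+01] 0.013508817700808237 [-0.77277867  1.0870025   1.26216295] [-0.02120642  0.23801984  0.01363023]
```

Contact (weight off). Open partly, then raise.

Emit:
move_arm:
  moves:
    - [0, 0, 0, 0, 0, 0]
    - [0, 0, 0, 0, 0, 0]
    - [0, 0, 0, 0, 0, 0]
    - [0, 0, 0, 0, 0, 0]
    - [0, 0, 0, 0, 0, 0]
    - [0, 0, 0, 0, 0, 0]
    - [0, -8, 0, 0, 0, 0]
    - [0, -25, 0, 0, 0, 0]
    - [0, -45, 0, 0, 0, 0]
    - [0, -60, 0, 0, 0, 0]
    - [0, -60, 0, 0, 0, 0]
    - [0, -60, 0, 0, 0, 0]
  claw: 45

```text
time_s: 10.78
tool_pos: [0.6258, -0.225, 0.0955]
tool_rot: [-89.9, -0.0, -94.1]
force: [0.0, 1.5, -0.5]
grip_width: 0.0449
```

```bash
python3 - <<'E'
from h import *
o=env.get_obs();print(o['tool_pos'],o['tool_rot'],o['grip_width'],o['force'],o['wrist_torque'])
p,d,ci=snap('wrist','w6.png'); snap('top','t6.png'); snap('side','s6.png')
W=cloud(d,ci);X,Y,Z=W[...,0],W[...,1],W[...,2]
m=(Z>.03)&(Z<.05)&(Y>-.2)&(Y<-.08)&(X>.57)&(X<.68)&(p.min(-1)>80); pts=W[m]*1000; print(len(pts),np.median(pts,0),cv2.minAreaRect(pts[:,:2].astype(np.float32)))
for c in ['t6','s6']:
    z=load(c+'.npz');W=cloud(z['d'],z);X,Y,Z=W[...,0],W[...,1],W[...,2];p=z['p'];hsv=cv2.cvtColor(p,cv2.COLOR_RGB2HSV)
    m=(Z>.03)&(Z<.05)&(Y>-.21)&(Y<-.1)&(X>.57)&(X<.68)&(hsv[...,1]<70); pts=W[m]*1000; print(c,len(pts),np.median(pts,0),cv2.minAreaRect(pts[:,:2].astype(np.float32)))
    m=(Z>.045)&(Z<.07)&(Y>-.36)&(Y<-.24)&(X>.57)&(X<.68)&(hsv[...,1]>150)&(hsv[...,0]>6); pts=W[m]*1000; print(c,len(pts),np.median(pts,0),cv2.minAreaRect(pts[:,:2].astype(np.float32)))
E
```

```text
[ 0.62576871 -0.22502777  0.0954508 ] [-8.98526734e+01 -1.25730527e-02 -9.40581753e+01] 0.044918436601369294 [ 0.03599355  1.49402602 -0.53352625] [-0.0304202   0.04681485  0.0140955 ]
14953 [ 629.29876302 -159.42295486   38.7118486 ] ((628.4539184570312, -162.3359375), (75.91026306152344, 66.24040222167969), 85.73043823242188)
t6 682 [ 629.23431514 -163.60846228   39.51141481] ((633.48095703125, -167.71868896484375), (86.6829833984375, 58.841407775878906), 83.78311920166016)
t6 0 [nan nan nan] ((0.0, 0.0), (0.0, 0.0), 0.0)
s6 483 [ 618.06592707 -165.83500413   38.56844289] ((618.6388549804688, -165.54774475097656), (47.95444869995117, 85.79154968261719), 15.822295188903809)
s6 571 [ 616.86978552 -289.43978667   56.65300523] ((620.6011352539062, -287.5224609375), (76.06873321533203, 20.750686645507812), 85.95734405517578)
  return _methods._mean(a, axis=axis, dtype=dtype,
  ret = um.true_divide(
```

View pics/w6.png

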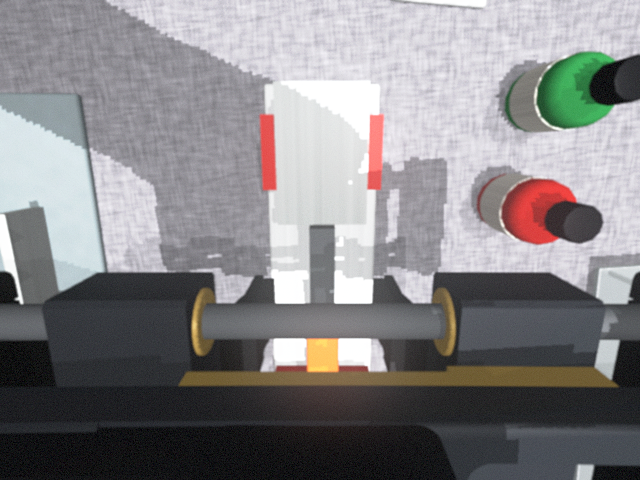

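View pics/s6.png

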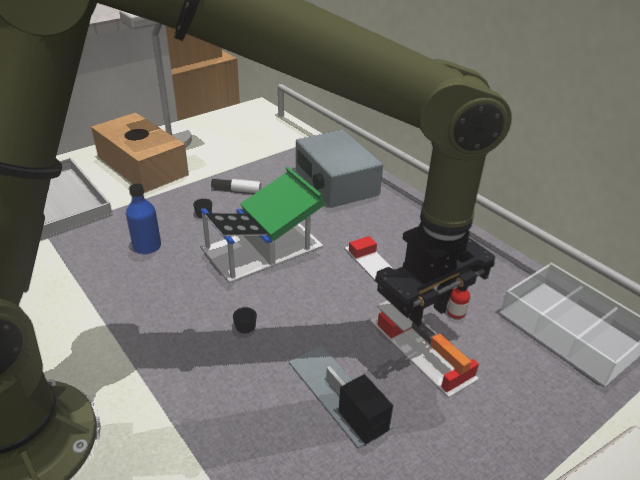

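Emit:
move_arm:
  moves:
    - [20, 0, 0, 0, 0, 0]
    - [42, 0, 0, 0, 0, 0]
    - [55, 0, -1, 0, 0, 0]
    - [55, 10, -1, 0, 0, 0]
    - [55, 30, -1, 0, 0, 0]
    - [55, 46, -1, 0, 0, 0]
    - [55, 55, -1, 0, 0, 0]
    - [55, 56, -1, 0, 0, 0]
    - [55, 56, -1, 0, 0, 0]
    - [55, 56, -1, 0, 0, 0]

```text
time_s: 11.77
tool_pos: [0.6207, -0.2794, 0.0386]
tool_rot: [-89.9, -0.0, -94.0]
force: [-0.1, 0.1, -1.2]
grip_width: 0.0449
```

Emit:
move_arm:
  moves:
    - [0, 0, 0, 0, 0, 0]
    - [0, 0, 0, 0, 0, 0]
    - [0, 0, 0, 0, 0, 0]
    - [0, 0, 0, 0, 0, 0]
    - [0, 0, 0, 0, 0, 0]
    - [0, 0, 0, 0, 0, 0]
    - [0, 0, 0, 0, 0, 0]
    - [0, 0, 0, 0, 0, 0]
    - [0, 0, 0, 0, 0, 0]
  claw: 0
  newtons: 60

```text
time_s: 12.52
tool_pos: [0.6205, -0.2796, 0.0384]
tool_rot: [-90.0, -0.0, -94.1]
force: [0.8, -0.3, 1.2]
grip_width: 0.0173
```

```bash
python3 - <<'E'
from h import *
o=env.get_obs();print(o['tool_pos'],o['tool_rot'],o['grip_width'],o['force'],o['wrist_torque'])
snap('wrist','w7.png')
# plate refine from t1 top + side initial
for c in ['top1','side1','t6','s6']:
    z=load(c+'.npz');W=cloud(z['d'],z);X,Y,Z=W[...,0],W[...,1],W[...,2]
    m=(Z>.06)&(X<.56)&(X>.44)&(Y>.13)&(Y<.24)&(z['p'].max(-1)<75)
    m=m.astype(np.uint8); n,l,st,_=cv2.connectedComponentsWithStats(m); k=1+np.argmax(st[1:,4]); mm=l==k
    pts=W[mm]*1000; print(c,len(pts),np.median(pts,0),cv2.minAreaRect(pts[:,:2].astype(np.float32)))
    pc=pts-np.array([545.5,182.5,0]); u=np.array([.075,.9972]);w=np.array([-.9972,.075])
    a=pc[:,:2]@u;h=pc[:,:2]@w; print('along',np.percentile(a,[1,50,99]),'hor',np.percentile(h,[1,50,99]),np.polyfit(h,pts[:,2],1))
E
```

```text
[ 0.62045763 -0.27960156  0.03844374] [-8.99521742e+01 -3.26733909e-03 -9.40611972e+01] 0.0173348974952573 [ 0.82359592 -0.32368948  1.18120002] [ 0.0013806  -0.03830766 -0.05497961]
top1 1097 [494.52125818 180.25772228  95.92218158] ((498.340576171875, 180.66880798339844), (78.24810791015625, 91.97489166259766), 85.4548110961914)
along [-44.29363701  -5.99766856  32.53544181] hor [ 2.12371116 51.00847765 92.11552709] [ 0.3621128  77.60283434]
side1 809 [498.27200742 175.7537312   93.1215766 ] ((501.2379455566406, 188.92684936523438), (108.11190795898438, 99.10427856445312), 86.20391082763672)
along [-46.93789976 -10.17244043  49.60426811] hor [-3.22615649 46.34871775 93.18003698] [ 0.36745953 76.22651729]
t6 1019 [494.50762093 180.60603401  95.80877939] ((498.4053955078125, 180.63613891601562), (77.9966812133789, 90.79898071289062), 85.30216979980469)
along [-44.07632172  -5.51111368  32.45443759] hor [ 2.65723673 50.8816764  91.73391959] [ 0.36337295 77.5476986 ]
s6 729 [497.63068225 177.85893594  93.81186959] ((501.5058288574219, 190.30418395996094), (107.24286651611328, 98.84889221191406), 84.77623748779297)
along [-46.83971668  -7.90125478  47.74448372] hor [-2.99877871 46.90842293 92.71799528] [ 0.36386893 76.57302146]
```

View pics/w7.png

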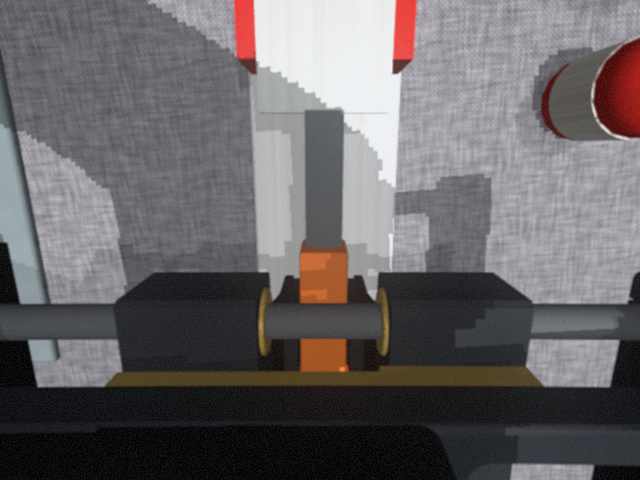

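```bash
python3 - <<'E'
from h import *
e=(-90,0,-94.1)
rows([((620.5,-279.6,135),e),((478,-40,135),(-90,0,-94.4)),],[6,10],pos=[620.5,-279.6,38.4],rot=e)
E
```

```text
[[0,-16.1,0,0,0,0],[0,-32.2,0,0,0,0],[0,-48.3,0,0,0,0],[0,-64.4,0,0,0,0],[0,-80.5,0,0,0,0],[0,-96.6,0,0,0,0],[-22.9,-96.6,-15.9,0,0,0],[-45.8,-96.6,-31.9,0,0.1,0],[-68.6,-96.6,-47.8,0,0.1,0],[-91.5,-96.6,-63.7,0,0.1,0],[-114.4,-96.6,-79.6,0,0.2,0],[-137.3,-96.6,-95.6,0,0.2,0],[-160.2,-96.6,-111.5,0,0.2,0],[-183,-96.6,-127.4,0,0.2,0],[-205.9,-96.6,-143.3,0,0.3,0],[-228.8,-96.6,-159.3,0,0.3,0]] max step 27.9
```

Emit:
move_arm:
  moves:
    - [0, -10, 0, 0, 0, 0]
    - [0, -28, 0, 0, 0, 0]
    - [0, -48, 0, 0, 0, 0]
    - [0, -66, 0, 0, 0, 0]
    - [0, -84, 0, 0, 0, 0]
    - [-8, -95, -5, 0, 0, 0]
    - [-23, -97, -16, 0, 0, 0]
    - [-46, -97, -32, 0, 0.1, 0]
    - [-69, -97, -48, 0, 0.1, 0]
    - [-92, -97, -64, 0, 0.1, 0]
    - [-114, -97, -80, 0, 0.2, 0]
    - [-137, -97, -96, 0, 0.2, 0]
    - [-160, -97, -112, 0, 0.2, 0]
    - [-183, -97, -127, 0, 0.3, 0]
    - [-206, -97, -143, 0, 0.3, 0]
    - [-222, -97, -154, 0, 0.3, 0]
    - [-229, -97, -159, 0, 0.3, 0]
    - [-229, -97, -159, 0, 0.3, 0]
    - [-229, -97, -159, 0, 0.3, 0]

```text
time_s: 14.15
tool_pos: [0.4781, -0.0406, 0.1354]
tool_rot: [-89.9, -0.0, -94.4]
force: [0.2, -0.6, -0.8]
grip_width: 0.0178
```

```bash
python3 - <<'E'
from h import *
for i in range(3):
    o=env.get_obs();print(o['tool_pos'],o['tool_rot'],o['grip_width'],o['force'],o['wrist_torque'])
    p,d,ci=snap('wrist','w8.png')
print(o['qpos'])
snap('side','s8.png')
W=cloud(d,ci);X,Y,Z=W[...,0],W[...,1],W[...,2]
m=(Z>.11)&(Y>.03)&(Y<.13)&(X>.44)&(X<.53); pts=W[m]*1000; print(len(pts),np.median(pts,0),cv2.minAreaRect(pts[:,:2].astype(np.float32)),'zfit',np.linalg.lstsq(np.c_[pts[:,:2],np.ones(len(pts))],pts[:,2],rcond=None)[0])
E
```

```text
[ 0.47805521 -0.04059094  0.13538796] [-8.99486868e+01 -1.98092804e-02 -9.43529803e+01] 0.017763140452551958 [ 0.24861937 -0.62377243 -0.76887749] [-0.16352567  0.03122978  0.04212719]
[ 0.47831553 -0.04126317  0.13538945] [-8.99413255e+01 -3.90807991e-02 -9.44309805e+01] 0.01760184125990821 [-0.67993982  0.19989939 -2.42524516] [-0.12704989  0.01822646 -0.05795057]
[ 0.47835471 -0.04148316  0.13529148] [-8.99548782e+01 -4.43161159e-02 -9.44794246e+01] 0.01792520711668493 [ 0.54106764  0.39144558 -1.99284103] [-0.19301585  0.09390275 -0.02246357]
[-28.29964721   1.42088624  30.68855846 114.70351951  -0.7554555
  64.03300672  -1.76796732]
16282 [484.93517126  57.08580377 135.56963534] ((484.8577880859375, 53.09642791748047), (47.17878341674805, 50.28529739379883), 86.02359771728516) zfit [-7.55072725e-03 -1.05590438e-01  1.45811465e+02]
```

View pics/w8.png

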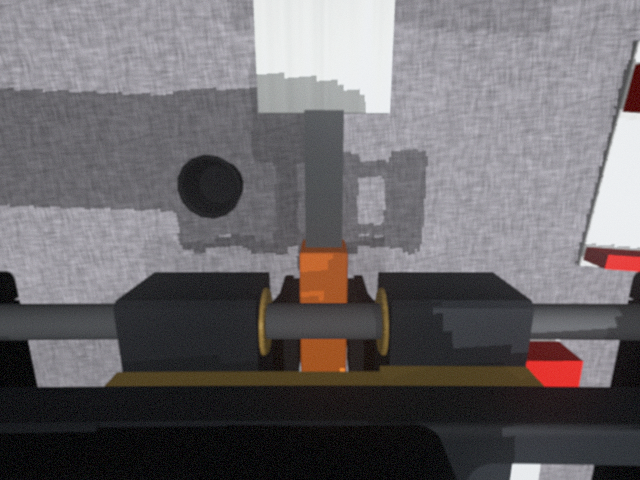

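View pics/s8.png

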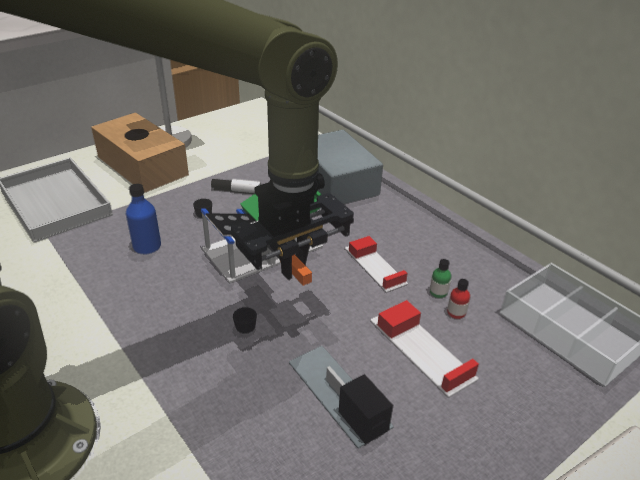

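```bash
python3 - <<'E'
from h import *
for f,b in [('w7',(.02,.045,-.19,-.1,.59,.66)),('w6',(.03,.05,-.195,-.13,.605,.65)),('w5',(.08,.11,-.195,-.13,.605,.65)),('w4',(.08,.11,-.1,-.03,.43,.48)),('w8',(.1,.15,.03,.13,.44,.53))]:
    z=load(f+'.npz');W=cloud(z['d'],z);X,Y,Z=W[...,0],W[...,1],W[...,2]
    m=(Z>b[0])&(Z<b[1])&(Y>b[2])&(Y<b[3])&(X>b[4])&(X<b[5])&(z['p'].min(-1)>70)&(abs(z['p'][...,0].astype(int)-z['p'][...,1])<20)
    pts=W[m]*1000; 
    print(f,len(pts),np.median(pts,0) if len(pts) else 0,np.linalg.lstsq(np.c_[pts[:,:2],np.ones(len(pts))],pts[:,2],rcond=None)[0], env.get_obs()['time_s'])
E
```

```text
w7 11701 [ 626.42481596 -175.53432288   38.80975896] [9.19572419e-05 1.05983798e-03 3.89329629e+01] 14.35
w6 10298 [ 627.58146809 -160.54021861   38.81236124] [-5.10607571e-04  1.41902649e-03  3.93664963e+01] 14.35
w5 20503 [ 627.55792468 -159.55962088   97.0451501 ] [-2.20921608e-03  3.21333970e-03  9.89492541e+01] 14.35
w4 23938 [455.01710345 -61.48252742 100.21684256] [4.17308144e-03 2.81737566e-03 9.84974449e+01] 14.35
w8 16282 [484.93517126  57.08580377 135.56963534] [-7.55072725e-03 -1.05590438e-01  1.45811465e+02] 14.35
```

Emit:
move_arm:
  moves:
    - [0, 0, 0, 0, 0, 0]
    - [0, 0, 0, 0, 0, 0]
    - [0, 0, 0, 0, 0, 0]
    - [0, 0, 0, 0, 0, 0]
    - [0, 0, 0, 0, 0, 0]
    - [0, 0, 0, 0, 0, 0]
  newtons: 60

```text
time_s: 14.85
tool_pos: [0.4777, -0.0398, 0.135]
tool_rot: [-90.0, 0.0, -94.4]
force: [0.5, 0.6, -1.8]
grip_width: 0.0173
```

```bash
cat >> h.py <<'E'
def blade(f,b):
    p,d,ci=snap('wrist',f); o=env.get_obs()
    print(o['time_s'],o['tool_pos'].round(4),o['tool_rot'].round(2),o['grip_width'].round(4),o['force'].round(2),o['wrist_torque'].round(3))
    W=cloud(d,ci);X,Y,Z=W[...,0],W[...,1],W[...,2]
    m=(Z>b[0])&(Z<b[1])&(Y>b[2])&(Y<b[3])&(X>b[4])&(X<b[5])&(p.min(-1)>70)&(abs(p[...,0].astype(int)-p[...,1])<20)
    pts=W[m]*1000
    print(len(pts),np.median(pts,0).round(1),'slopes x,y',np.linalg.lstsq(np.c_[pts[:,:2],np.ones(len(pts))],pts[:,2],rcond=None)[0].round(4))
E
python3 - <<'E'
from h import *
blade('w9.png',(.1,.15,.03,.13,.44,.53))
E
```

```text
Traceback (most recent call last):
  File "h.py", line 32, in blade
    print(o['time_s'],o['tool_pos'].round(4),o['tool_rot'].round(2),o['grip_width'].round(4),o['force'].round(2),o['wrist_torque'].round(3))
                                                                    ^^^^^^^^^^^^^^^^^^^^^
AttributeError: 'float' object has no attribute 'round'
```

```bash
sed -i "s/o\['grip_width'\].round(4)/round(o['grip_width'],4)/" h.py
python3 - <<'E'
from h import *
blade('w9.png',(.1,.15,.03,.13,.44,.53))
E
```

```text
14.95 [ 0.4777 -0.0398  0.1351] [-89.99   0.   -94.35] 0.0175 [ 0.59  0.25 -1.48] [-0.101  0.079 -0.063]
16466 [484.   58.5 135.4] slopes x,y [-1.010000e-02 -1.201000e-01  1.479992e+02]
```

```bash
python3 - <<'E'
from h import *
ci=camera_info('wrist'); o=env.get_obs(); C=-np.array(ci['R']).T@np.array(ci['t']); Rt=R.from_euler('xyz',o['tool_rot'],degrees=True)
print('cam in tool',Rt.inv().apply(C-o['tool_pos'])*1000)
rows([((622,-278.6,135),(-83,0,-94.1)),((622,-278.6,90),(-83,0,-94.1))],[10,3])
Rr=Rt.inv()*R.from_euler('xyz',(-83,0,-94.1),degrees=True); print(Rr.as_rotvec(degrees=True))
E
```

```text
cam in tool [ -66.91101789 -150.93482306   -0.94076781]
[[22.7,0,16.2,0.7,0,0],[45.4,0,32.4,1.4,-0.1,0],[68.1,0,48.6,2.1,-0.1,0],[90.9,0,64.8,2.8,-0.1,0],[113.6,0.1,81,3.5,-0.1,0],[136.3,0.1,97.2,4.2,-0.2,0],[159,0.1,113.4,4.9,-0.2,0],[181.7,0.1,129.6,5.6,-0.2,0],[204.4,0.1,145.8,6.3,-0.2,0],[227.2,0.1,162,7,-0.3,0],[227.2,15.1,162,7,-0.3,0],[227.2,30.1,162,7,-0.3,0],[227.2,45.1,162,7,-0.3,0]] max step 27.9
[ 6.99237056 -0.25250981  0.01247871]
```

```bash
sed -i "s/Rn=R.from_euler('xyz',e,degrees=True); rv/Rn=e if isinstance(e,R) else R.from_euler('xyz',e,degrees=True); rv/" h.py; cat >> h.py <<'E'
def tp(yaw,th): return R.from_euler('xyz',(-90,0,yaw),degrees=True)*R.from_rotvec([0,0,th],degrees=True)
E
python3 - <<'E'
from h import *
rows([((622,-278.6,135),tp(-94.1,8)),((622,-278.6,90),tp(-94.1,8))],[10,3])
print(tp(-94.1,8).apply([0,1,0]))
E
```

```text
[[22.7,0,16.2,0,0,0.8],[45.4,0,32.4,0,-0.1,1.6],[68.1,0,48.6,0,-0.1,2.4],[90.9,0,64.8,0,-0.1,3.2],[113.6,0.1,81,0,-0.1,4],[136.3,0.1,97.2,0,-0.2,4.8],[159,0.1,113.4,0,-0.2,5.6],[181.7,0.1,129.6,0,-0.2,6.4],[204.4,0.1,145.8,0,-0.2,7.2],[227.2,0.1,162,0,-0.3,8],[227.2,15.1,162,0,-0.3,8],[227.2,30.1,162,0,-0.3,8],[227.2,45.1,162,0,-0.3,8]] max step 27.9
[ 0.00995052  0.13881693 -0.99026807]
```

Emit:
move_arm:
  moves:
    - [23, 0, 16, 0, 0, 1]
    - [45, 0, 32, 0, 0, 2]
    - [68, 0, 49, 0, 0, 3]
    - [91, 0, 65, 0, 0, 4]
    - [114, 0, 81, 0, -0.1, 5]
    - [136, 0, 97, 0, -0.2, 6]
    - [159, 0, 113, 0, -0.2, 7]
    - [182, 0, 130, 0, -0.2, 8]
    - [204, 0, 146, 0, -0.2, 8]
    - [220, 0, 157, 0, -0.3, 8]
    - [227, 15, 161, 0, -0.3, 8]
    - [227, 35, 161, 0, -0.3, 8]
    - [227, 45, 161, 0, -0.3, 8]
    - [227, 45, 161, 0, -0.3, 8]
    - [227, 45, 161, 0, -0.3, 8]

```text
time_s: 16.2
tool_pos: [0.6207, -0.2774, 0.0895]
tool_rot: [-90.1, 8.1, -94.0]
force: [0.2, 0.2, -1.2]
grip_width: 0.0174
```

```bash
python3 - <<'E'
from h import *
blade('w10.png',(.07,.12,-.2,-.13,.59,.67))
rows([((620.7,-278.6,39),tp(-94.1,8))],[1])
E
```

```text
16.25 [ 0.6214 -0.2778  0.0906] [-89.95   8.02 -94.01] 0.017 [ 0.07  0.2  -1.17] [-0.338 -0.005 -0.023]
15306 [ 626.7 -178.6  103.7] slopes x,y [7.900000e-03 1.368000e-01 1.231919e+02]
[[8,51,-0.7,0,0.1,0]] max step 51.6
```

View pics/w10.png

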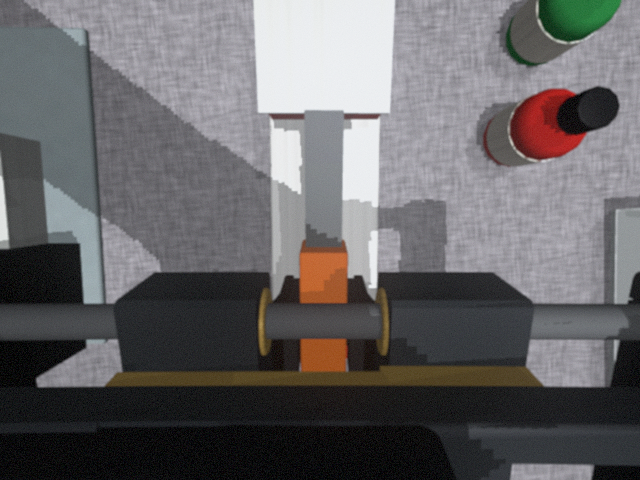

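```bash
python3 - <<'E'
from h import *
for f in ['w7','w8','w9','w10']:
    z=load(f+'.npz'); W=cloud(z['d'],z); print(f,[ (r,round(float(np.median(z['d'][r-2:r+3,300:345]))*1000,1),np.nanmedian(W[r-2:r+3,300:345].reshape(-1,3),0).round(3)[1:].tolist()) for r in (5,20,40,60,80,100,130,160,200,230)])
    print(np.array(z['R'])[2])
E
```

```text
w7 [(5, 133.9, [-0.164, 0.039]), (20, 135.1, [-0.168, 0.039]), (40, 136.5, [-0.175, 0.039]), (60, 138.2, [-0.181, 0.039]), (80, 139.9, [-0.188, 0.039]), (100, 141.5, [-0.195, 0.039]), (130, 133.9, [-0.206, 0.05]), (160, 136.5, [-0.217, 0.05]), (200, 140.1, [-0.232, 0.05]), (230, 142.9, [-0.243, 0.05])]
[-0.01642579 -0.24531679 -0.9693038 ]
w8 [(5, 133.8, [0.074, 0.136]), (20, 135.1, [0.07, 0.136]), (40, 136.8, [0.063, 0.135]), (60, 138.3, [0.057, 0.136]), (80, 140.1, [0.05, 0.135]), (100, 141.7, [0.043, 0.136]), (130, 133.9, [0.032, 0.146]), (160, 136.5, [0.021, 0.146]), (200, 140.1, [0.007, 0.146]), (230, 142.9, [-0.005, 0.147])]
[-0.01827099 -0.24593188 -0.9691149 ]
w9 [(5, 134.0, [0.076, 0.135]), (20, 135.1, [0.071, 0.135]), (40, 136.7, [0.065, 0.135]), (60, 138.3, [0.058, 0.135]), (80, 140.0, [0.052, 0.135]), (100, 141.6, [0.045, 0.135]), (130, 133.8, [0.033, 0.146]), (160, 136.4, [0.023, 0.146]), (200, 140.1, [0.008, 0.146]), (230, 142.9, [-0.003, 0.146])]
[-0.01839106 -0.24507817 -0.96932887]
w10 [(5, 134.1, [-0.163, 0.106]), (20, 135.2, [-0.167, 0.105]), (40, 136.8, [-0.174, 0.104]), (60, 138.3, [-0.18, 0.104]), (80, 140.1, [-0.187, 0.102]), (100, 141.7, [-0.194, 0.102]), (130, 134.0, [-0.207, 0.111]), (160, 136.5, [-0.217, 0.109]), (200, 140.2, [-0.231, 0.107]), (230, 143.0, [-0.243, 0.106])]
[-0.00852178 -0.10720865 -0.99420002]
```

```bash
python3 - <<'E'
from h import *
rows([((621,-277.8,125),tp(-94.1,8)),((478,-40,125),tp(-94.4,0)),((478,-40,72),tp(-94.4,0))],[2,10,4],pos=(621,-277.8,90.2),rot=[-89.97,8.02,-94.01])
E
```

```text
[[-2.4,-17.2,0,0,0,0],[-4.9,-34.5,0,0,0.1,0],[-27.4,-31.3,-15.9,0,0.1,-0.8],[-49.9,-28.1,-31.8,0,0.1,-1.6],[-72.4,-25,-47.8,0,0.2,-2.4],[-94.9,-21.8,-63.7,0,0.2,-3.2],[-117.4,-18.7,-79.6,0,0.2,-4],[-139.9,-15.5,-95.6,0,0.3,-4.8],[-162.4,-12.3,-111.5,0,0.3,-5.6],[-184.9,-9.2,-127.4,0,0.3,-6.4],[-207.4,-6,-143.3,0,0.4,-7.2],[-229.9,-2.8,-159.3,0,0.4,-8],[-228,10.3,-159.3,0,0.4,-8],[-226.2,23.4,-159.3,0,0.4,-8],[-224.3,36.5,-159.3,0,0.4,-8],[-222.5,49.6,-159.3,0,0.4,-8]] max step 27.7
```

Emit:
move_arm:
  moves:
    - [-2, -17, 0, 0, 0, 0]
    - [-5, -34, 0, 0, 0, 0]
    - [-27, -31, -16, 0, 0.1, -0.8]
    - [-50, -28, -32, 0, 0.1, -1.6]
    - [-72, -25, -48, 0, 0.2, -2.4]
    - [-95, -22, -64, 0, 0.2, -3.2]
    - [-117, -18, -80, 0, 0.2, -4]
    - [-140, -15, -96, 0, 0.3, -4.8]
    - [-162, -12, -112, 0, 0.3, -5.6]
    - [-185, -9, -127, 0, 0.3, -6.4]
    - [-207, -6, -143, 0, 0.4, -7.2]
    - [-224, -3, -155, 0, 0.4, -8]
    - [-228, 10, -159, 0, 0.4, -8]
    - [-226, 23, -159, 0, 0.4, -8]
    - [-224, 37, -159, 0, 0.4, -8]
    - [-222.5, 49, -159, 0, 0.4, -8]
    - [-222.5, 49.5, -159, 0, 0.4, -8]
    - [-222.5, 49.5, -159, 0, 0.4, -8]

```text
time_s: 17.75
tool_pos: [0.4786, -0.0404, 0.0727]
tool_rot: [-90.0, 0.0, -94.5]
force: [0.1, -0.7, -1.2]
grip_width: 0.0176
```

```bash
python3 - <<'E'
from h import *
P=[]
for i in range(4):
    o=env.get_obs();P.append(np.r_[o['tool_pos'],o['tool_rot']]); p,d,ci=snap('wrist','w11.png') if i else snap('side','s11.png')
P=np.array(P);print(P.mean(0).round(4),P.std(0).round(4))
W=cloud(d,ci);print(np.nanmedian(W[20:60,300:345].reshape(-1,3),0))
V=np.array([545.5,182.5]);u=np.array([.0767,.9971]);w=np.array([-.9971,.0767])
q=P.mean(0)[:2]*1000-V; print('a',q@u,'h',q@w)
E
```

```text
[ 4.79200e-01 -4.05000e-02  7.32000e-02 -8.99011e+01  4.43000e-02
 -9.44676e+01] [0.0004 0.0001 0.0002 0.0397 0.0049 0.0032]
[0.48629526 0.06434329 0.0737081 ]
a -227.39888166298212 h 48.98077888420595
```

View pics/s11.png

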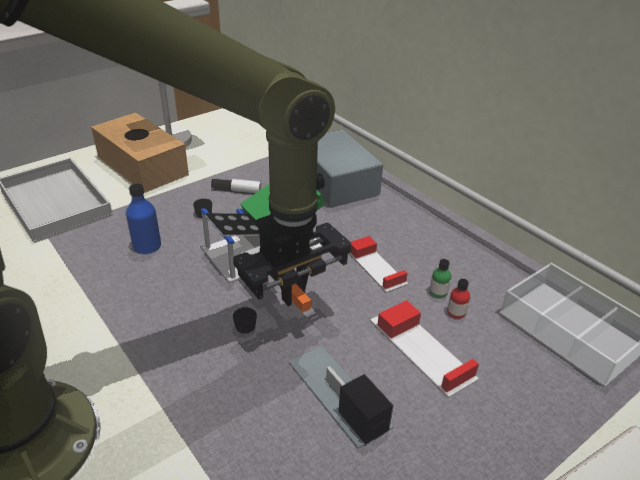

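View pics/w11.png

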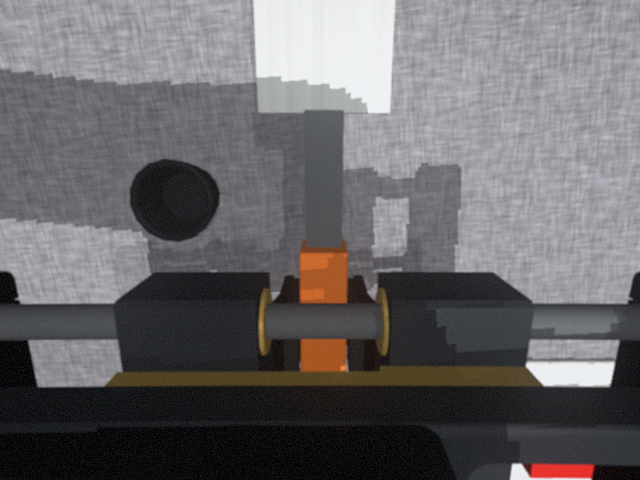

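Emit:
move_arm:
  moves:
    - [-6, 0, 0, 0, 0, 0]
    - [-18, 0, -1, 0, 0, 0]
    - [-32, 0, -1, 0, 0, 0]
    - [-46, 0, -1, 0, 0, 0]
    - [-60, 0, -1, 0, 0, 0]
    - [-74, 0, -1, 0, 0, 0]
    - [-86, 0, -1, 0, 0, 0]
    - [-93, 0, -1, 0, 0, 0]
    - [-95, 0, -1, 0, 0, 0]
    - [-95, 0, -1, 0, 0, 0]
    - [-95, 0, -1, 0, 0, 0]

```text
time_s: 18.87
tool_pos: [0.4849, 0.0536, 0.072]
tool_rot: [-90.0, -0.0, -94.5]
force: [0.3, 0.1, -0.8]
grip_width: 0.0175
```

```bash
python3 - <<'E'
from h import *
P=[]
for i in range(3):
    p,d,ci=snap('wrist','w12.png') if i else snap('side','s12.png')
    o=env.get_obs();P.append(np.r_[o['tool_pos'],o['tool_rot'],o['force'],o['wrist_torque']])
P=np.array(P);print(P.mean(0).round(4))
V=np.array([545.5,182.5]);u=np.array([.0767,.9971]);w=np.array([-.9971,.0767])
q=P.mean(0)[:2]*1000-V; print('a',q@u,'h',q@w)
E
```

```text
[ 4.84800e-01  5.34000e-02  7.20000e-02 -9.00072e+01 -1.42000e-02
 -9.45348e+01 -1.53000e-01 -2.65200e-01 -7.43800e-01 -1.25500e-01
  3.79000e-02 -7.80000e-03]
a -133.4089340171794 h 50.57180365075039
```

View pics/s12.png

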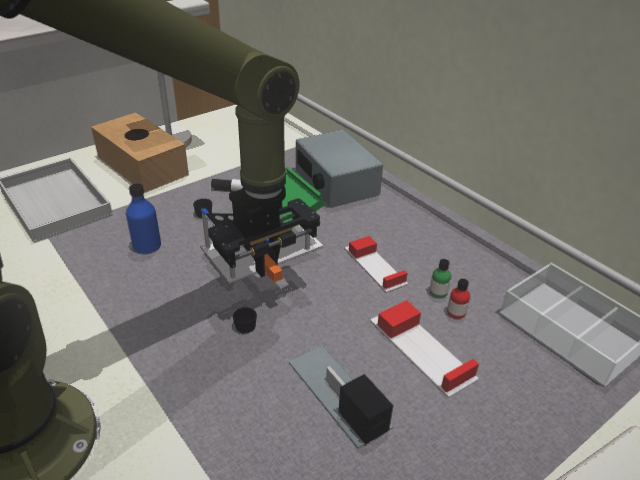

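View pics/w12.png

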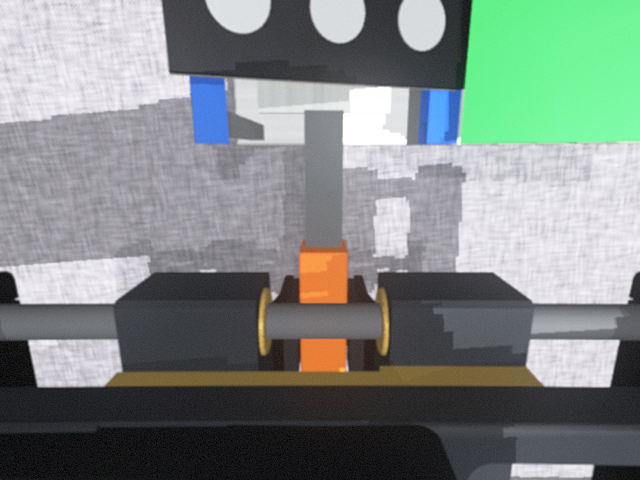

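Emit:
move_arm:
  moves:
    - [0, -3, 0, 0, 0, 0]
    - [0, -5.5, 0, 0, 0, 0]
    - [0, -7, 0, 0, 0, 0]
    - [0, -8, 0, 0, 0, 0]
    - [0, -9.2, 0.5, 0, 0, 0]
    - [0, -10.2, 1, 0, 0, 0]
    - [0, -11.2, 1.5, 0, 0, 0]
    - [0, -13, 2.7, 0, 0, 0]
    - [0, -14.8, 4.1, 0, 0, 0]
    - [0, -16.4, 5.6, 0, 0, 0]
    - [0, -17.9, 7.2, 0, 0, 0]
    - [0, -17.9, 7.2, 0, 0, 0]

```text
time_s: 20.02
tool_pos: [0.4931, 0.0538, 0.0905]
tool_rot: [-89.9, 0.0, -94.5]
force: [-0.1, -0.4, -1.7]
grip_width: 0.0174
```

```bash
python3 - <<'E'
from h import *
P=[]
for i in range(3):
    p,d,ci=snap(['side','top','wrist'][i],'%s13.png'%'stw'[i])
    o=env.get_obs();P.append(np.r_[o['tool_pos'],o['tool_rot'],o['force'],o['wrist_torque']])
P=np.array(P);print(P.mean(0).round(4))
V=np.array([545.5,182.5]);u=np.array([.0767,.9971]);w=np.array([-.9971,.0767])
q=P.mean(0)[:2]*1000-V; print('a',q@u,'h',q@w)
W=cloud(d,ci);print(np.nanmedian(W[120:150,310:335].reshape(-1,3),0))
E
```

```text
[ 4.92700e-01  5.38000e-02  9.01000e-02 -8.99343e+01  1.93000e-02
 -9.44774e+01 -2.50200e-01  4.18600e-01 -2.29510e+00 -1.82000e-01
  1.59500e-01  5.54000e-02]
a -132.4155752120698 h 42.771599777405065
[0.49684957 0.12536638 0.10125651]
```

View pics/w13.png

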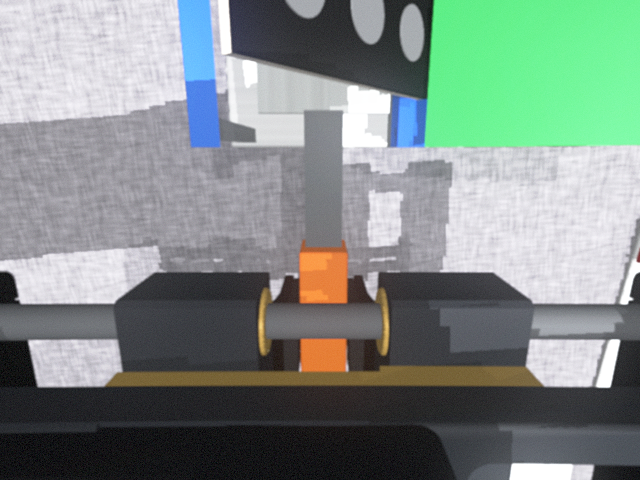

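View pics/s13.png

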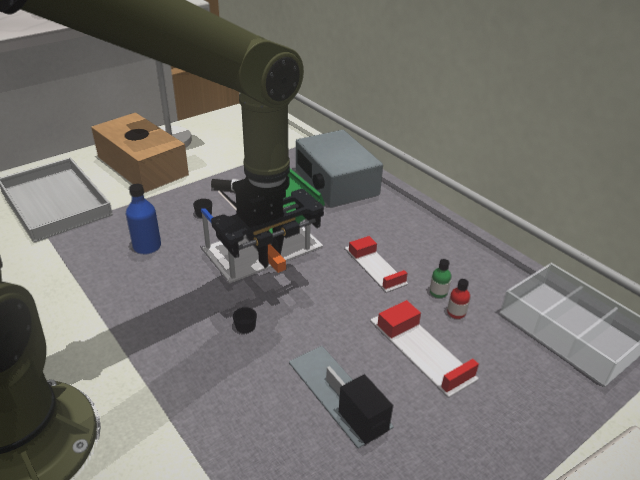

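```bash
cat >> h.py <<'E'
def plate(f):
    z=load(f); W=cloud(z['d'],z); p=z['p']
    V=np.array([545.5,182.5]);u=np.array([.0767,.9971]);w=np.array([-.9971,.0767])
    q=W[...,:2]*1000-V; a=q@u; h=q@w
    m=(a>-50)&(a<40)&(h>-60)&(h<100)&(W[...,2]>.07)&(p.max(-1)<60)&(np.arange(480)[:,None]<140)
    m|=(a>-50)&(a<40)&(h>-20)&(h<100)&(W[...,2]>.075)&(p.max(-1)<60)&(np.arange(480)[:,None]<100)
    n,l,st,_=cv2.connectedComponentsWithStats(m.astype(np.uint8)); k=1+np.argmax(st[1:,4]); m=l==k
    X=np.c_[h[m],a[m],W[m][:,2]*1000]; c=X.mean(0); nn=np.linalg.svd(X-c,full_matrices=False)[2][2]
    nn*=np.sign(nn[2]); print(len(X),'c(h,a,z)',c.round(1),'n',nn.round(3),'phi',np.degrees(np.arctan2(-nn[0],nn[2])).round(1),'range',np.percentile(X,[1,99],axis=0).round(1).tolist())
E
python3 - <<'E'
from h import *
plate('w12.npz');plate('w13.npz')
E
```

```text
1876 c(h,a,z) [  5.7 -29.8  78.4] n [-0.361  0.008  0.933] phi 21.2 range [[0.8, -44.7, 75.8], [14.4, -18.0, 82.0]]
6529 c(h,a,z) [ 35.6 -34.  121.1] n [-0.786 -0.003  0.618] phi 51.8 range [[2.5, -45.4, 78.9], [56.3, -13.9, 147.5]]
```

Emit:
move_arm:
  moves:
    - [0, -1.2, 1.5, 0, 0, 0]
    - [0, -2.4, 3, 0, 0, 0]
    - [0, -5.2, 4.2, 0, 0, 0]
    - [0, -7.6, 5.9, 0, 0, 0]
    - [0, -10.7, 7.6, 0, 0, 0]
    - [0, -13.8, 9.9, 0, 0, 0]
    - [0, -16.7, 12.6, 0, 0, 0]
    - [0, -16.7, 12.6, 0, 0, 0]

```text
time_s: 20.83
tool_pos: [0.5066, 0.0529, 0.1077]
tool_rot: [-89.8, 0.1, -94.5]
force: [1.1, -0.4, -0.8]
grip_width: 0.0174
```

```bash
python3 - <<'E'
from h import *
snap('wrist','w14.png'); o=env.get_obs(); print(o['tool_pos'],o['force'])
plate('w14.npz')
E
```

```text
[0.50640398 0.05283024 0.10761681] [ 0.71366999  0.42313152 -0.64572832]
278 c(h,a,z) [-36.4 -39.4 162.3] n [-0.746 -0.001  0.666] phi 48.2 range [[-37.8, -45.6, 160.6], [-35.1, -33.4, 163.7]]
```

View pics/w14.png

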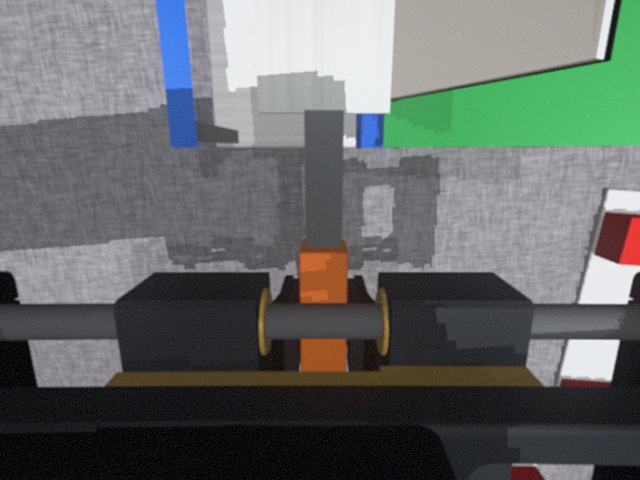

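Emit:
move_arm:
  moves:
    - [0, -4, 0, 0, 0, 0]
    - [0, -10, 0, 0, 0, 0]
    - [0, -20, -5, 0, 0, 0]
    - [0, -30, -10, 0, 0, 0]
    - [0, -40, -15, 0, 0, 0]
    - [0, -50, -20, 0, 0, 0]
    - [0, -50, -20, 0, 0, 0]

```text
time_s: 21.47
tool_pos: [0.4851, 0.0548, 0.1593]
tool_rot: [-89.8, 0.2, -94.4]
force: [0.6, 1.1, -1.5]
grip_width: 0.0176
```

```bash
python3 - <<'E'
from h import *
snap('wrist','w15.png'); snap('top','t15.png');snap('side','s15.png');o=env.get_obs(); print(o['tool_pos'],o['force'])
E
```

```text
[0.48461925 0.05445874 0.15674196] [-0.23306847  0.19504829 -1.88797653]
```

View pics/w15.png

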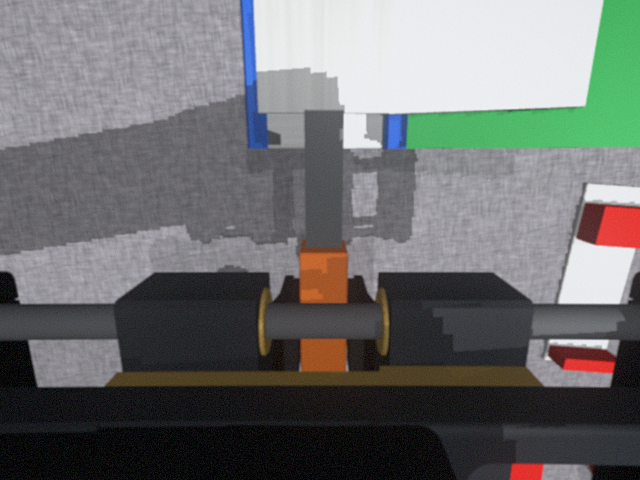

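View pics/t15.png

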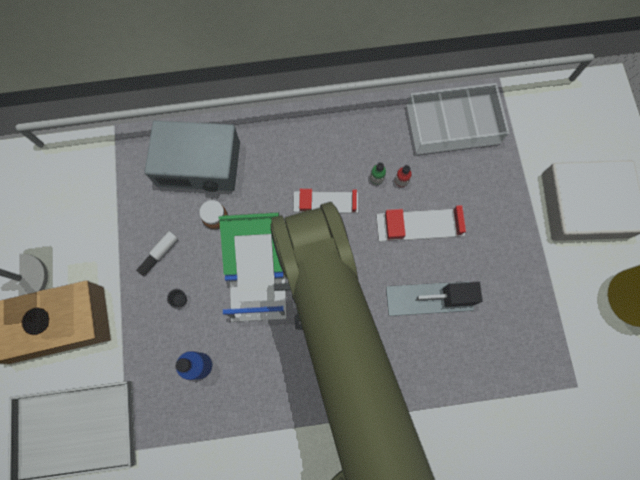

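```bash
python3 - <<'E'
from h import *
e=(-90,0,-94.1)
rows([((478,-40,145),(-90,0,-94.4)),((620.6,-279.6,100),e)],[5,11],pos=(484.8,54.5,157.5),rot=(-89.9,0.1,-94.4))
E
```

```text
[[19,2.5,0.1,0,0,0],[37.9,4.9,0.2,0,0,0],[56.9,7.4,0.3,-0.1,0,-0.1],[75.8,9.9,0.4,-0.1,0,-0.1],[94.8,12.3,0.4,-0.1,0,-0.1],[115.5,16.4,15,-0.1,0,-0.1],[136.2,20.5,29.6,-0.1,-0.1,-0.1],[157,24.6,44.2,-0.1,-0.1,-0.1],[177.7,28.7,58.8,-0.1,-0.1,-0.1],[198.4,32.7,73.4,-0.1,-0.1,-0.1],[219.1,36.8,88,-0.1,-0.2,-0.1],[239.9,40.9,102.6,-0.1,-0.2,-0.1],[260.6,45,117.2,-0.1,-0.2,-0.1],[281.3,49.1,131.8,-0.1,-0.2,-0.1],[302.1,53.1,146.3,-0.1,-0.3,-0.1],[322.8,57.2,160.9,-0.1,-0.3,-0.1]] max step 25.7
```

Emit:
move_arm:
  moves:
    - [15, 2, 0, 0, 0, 0]
    - [34, 5, 0, 0, 0, 0]
    - [55, 7, 0, 0, 0, 0]
    - [75, 10, 0, 0, 0, 0]
    - [95, 12, 1, 0, 0, 0]
    - [115, 16, 15, 0, 0, 0]
    - [136, 20, 30, 0, 0, 0]
    - [157, 25, 44, 0, -0.1, 0]
    - [178, 29, 59, 0, -0.1, 0]
    - [198, 33, 73, 0, -0.1, 0]
    - [219, 37, 88, 0, -0.2, 0]
    - [240, 41, 103, 0, -0.2, 0]
    - [261, 45, 117, 0, -0.2, 0]
    - [281, 49, 132, 0, -0.2, 0]
    - [302, 53, 146, 0, -0.3, 0]
    - [317, 56, 157, 0, -0.3, 0]
    - [323, 57, 161, 0, -0.3, 0]
    - [323, 57, 161, 0, -0.3, 0]
    - [323, 57, 161, 0, -0.3, 0]

```text
time_s: 23.2
tool_pos: [0.6195, -0.2797, 0.0986]
tool_rot: [-90.1, 0.0, -94.2]
force: [-0.8, 0.8, -0.7]
grip_width: 0.0173
```

```bash
python3 - <<'E'
from h import *
p,d,ci=snap('wrist','w16.png'); 
P=[]
for i in range(2):
    o=env.get_obs();P.append(np.r_[o['tool_pos'],o['tool_rot']]);read_camera('side')
p_=np.mean(P,0);print(p_.round(4))
W=cloud(d,ci);print(np.nanmedian(W[0:5,255:390].reshape(-1,3),0),[np.nanmedian(W[r-2:r+2,300:345].reshape(-1,3),0).round(4).tolist() for r in (10,60,100)])
snap('top','t16.png')
rows([((620.6,-279.6,42),(-90,0,-94.1))],[1],pos=p_[:3]*1000,rot=p_[3:])
E
```

```text
[ 6.19800e-01 -2.78800e-01  9.92000e-02 -9.00534e+01  7.69000e-02
 -9.41025e+01]
[ 0.62656487 -0.16285622  0.09889767] [[0.6264, -0.1652, 0.0989], [0.6252, -0.1814, 0.0988], [0.6242, -0.1951, 0.099]]
[[0.9,57.2,0.9,0.1,0,-0.1]] max step 57.2
```

View pics/w16.png

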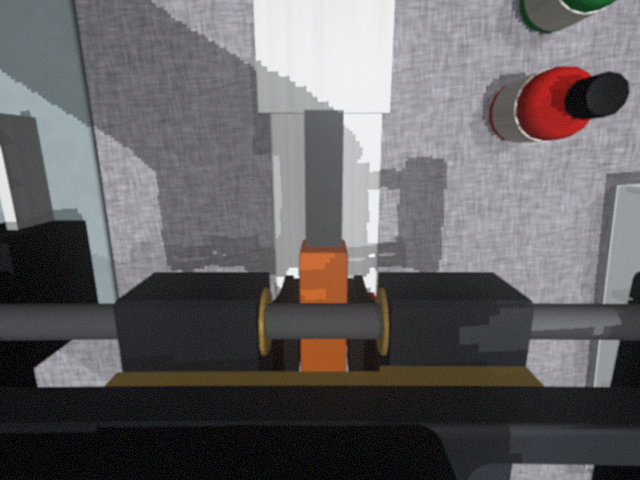

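View pics/t16.png

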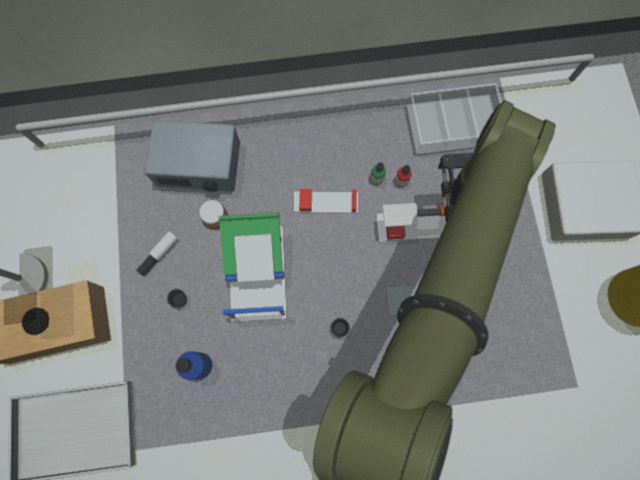

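Emit:
move_arm:
  moves:
    - [0, 15, 0.5, 0, 0, 0]
    - [0.5, 33, 0.5, 0, 0, 0]
    - [0.5, 47, 0.5, 0, 0, 0]
    - [0.5, 54, 0.5, 0, 0, 0]
    - [0.5, 57, 0.5, 0, 0, 0]
    - [0.5, 58.5, 0.5, 0, 0, 0]
    - [0.5, 59.5, 0.5, 0, 0, 0]
    - [0.5, 60, 0.5, 0, 0, 0]
    - [0.5, 60, 0.5, 0, 0, 0]

```text
time_s: 24.15
tool_pos: [0.621, -0.2811, 0.0402]
tool_rot: [-89.9, -0.0, -94.2]
force: [-0.4, 0.9, -1.4]
grip_width: 0.0175
```

```bash
python3 - <<'E'
from h import *
p,d,ci=snap('wrist','w17.png'); o=env.get_obs();print(o['tool_pos'],o['tool_rot'],o['force'],o['wrist_torque'])
W=cloud(d,ci);print([np.nanmedian(W[r-2:r+2,300:345].reshape(-1,3),0).round(4).tolist() for r in (10,60,100)])
E
```

```text
[ 0.62094591 -0.28108309  0.04024572] [-8.99389111e+01 -1.50263055e-02 -9.41658500e+01] [-0.2343186   0.4055502  -1.43345154] [-0.08742585  0.05095755  0.03074069]
[[0.6279, -0.1665, 0.0405], [0.6267, -0.1827, 0.0404], [0.6257, -0.1964, 0.0405]]
```

1.6 mm above contact; lower the rest.

Emit:
move_arm:
  moves:
    - [-0.5, 0.7, 0, 0, 0, 0]
    - [-1, 1.4, 0, 0, 0, 0]
    - [-1, 2, 0, 0, 0, 0]
    - [-1, 2, 0, 0, 0, 0]
    - [-1, 2, 0, 0, 0, 0]

```text
time_s: 24.62
tool_pos: [0.6209, -0.2798, 0.0384]
tool_rot: [-90.0, 0.0, -94.2]
force: [-2.5, 0.4, 6.3]
grip_width: 0.0172
```

```bash
python3 - <<'E'
from h import *
p,d,ci=snap('wrist','w18.png'); o=env.get_obs();print(o['tool_pos'],o['tool_rot'],o['force'],o['wrist_torque'])
W=cloud(d,ci);print([np.nanmedian(W[r-2:r+2,300:345].reshape(-1,3),0).round(4).tolist() for r in (10,60,100)])
E
```

```text
[ 0.62086132 -0.27980442  0.03838722] [-8.99676486e+01  1.54523855e-02 -9.41561098e+01] [-1.66725006  1.32175329  5.36217123] [0.114504   0.44740017 0.03349859]
[[0.6277, -0.1654, 0.0388], [0.6266, -0.1815, 0.0388], [0.6256, -0.1952, 0.0388]]
```

Contact. Release, rise and move clear.

Emit:
move_arm:
  moves:
    - [0, 0, 0, 0, 0, 0]
    - [0, 0, 0, 0, 0, 0]
    - [0, 0, 0, 0, 0, 0]
    - [0, 0, 0, 0, 0, 0]
    - [0, 0, 0, 0, 0, 0]
    - [0, 0, 0, 0, 0, 0]
    - [0, -8, 0, 0, 0, 0]
    - [0, -28, 0, 0, 0, 0]
    - [0, -55, 0, 0, 0, 0]
    - [0, -85, 0, 0, 0, 0]
    - [0, -115, 0, 0, 0, 0]
    - [10, -140, -30, 0, 0, 0]
    - [25, -150, -65, 0, 0, 0]
    - [40, -150, -100, 0, 0, 0]
    - [40, -150, -100, 0, 0, 0]
    - [40, -150, -100, 0, 0, 0]
  claw: 45

```text
time_s: 26.0
tool_pos: [0.5157, -0.3144, 0.1889]
tool_rot: [-89.9, 0.0, -94.4]
force: [-0.1, 0.4, 0.9]
grip_width: 0.0451
```

```bash
python3 - <<'E'
from h import *
for c in ['top','side','wrist']: snap(c,c[0]+'20.png')
o=env.get_obs();print(o['time_s'],o['tool_pos'],o['force'],o['grip_width'])
V=np.array([545.5,182.5]);u=np.array([.0767,.9971]);w=np.array([-.9971,.0767])
for c in ['t20','s20']:
    z=load(c+'.npz');W=cloud(z['d'],z);X,Y,Z=W[...,0],W[...,1],W[...,2];p=z['p'];hsv=cv2.cvtColor(p,cv2.COLOR_RGB2HSV)
    q=W[...,:2]*1000-V;a=q@u;h=q@w
    m=(abs(a)<60)&(h<5)&(h>-110)&(Z>.08)&(hsv[...,1]<60)&(p.min(-1)>90)
    n,l,st,_=cv2.connectedComponentsWithStats(m.astype(np.uint8)); k=1+np.argmax(st[1:,4]); m=l==k
    print(c,m.sum(),'a',np.percentile(a[m],[1,99]),'h',np.percentile(h[m],[1,99]),'z=f(h,a)',np.linalg.lstsq(np.c_[h[m],a[m],np.ones(m.sum())],Z[m]*1000,rcond=None)[0])
    g=(abs(a)<60)&(h<-5)&(h>-100)&(Z>.08)&(hsv[...,0]>45)&(hsv[...,0]<75)&(hsv[...,1]>120)
    print('green',np.polyfit(h[g],Z[g]*1000,1))
E
```

```text
26.15 [ 0.5191177  -0.31147934  0.18772059] [0.63677117 0.17704509 0.36968554] 0.044753041632436874
t20 1462 a [-45.63966967  34.32728871] h [-75.56488679   4.31197438] z=f(h,a) [-3.64177408e-01  1.92090973e-03  9.14518635e+01]
green [-0.36816193 85.12076743]
s20 1141 a [-45.40304612  42.15017318] h [-76.00707012   4.34645418] z=f(h,a) [-3.61333277e-01 -1.34836123e-02  9.10185995e+01]
green [-0.36962915 84.56284124]
```

View pics/t20.png

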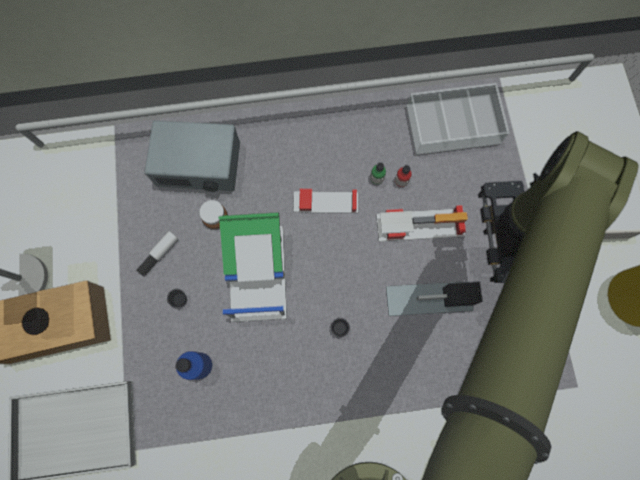

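View pics/s20.png

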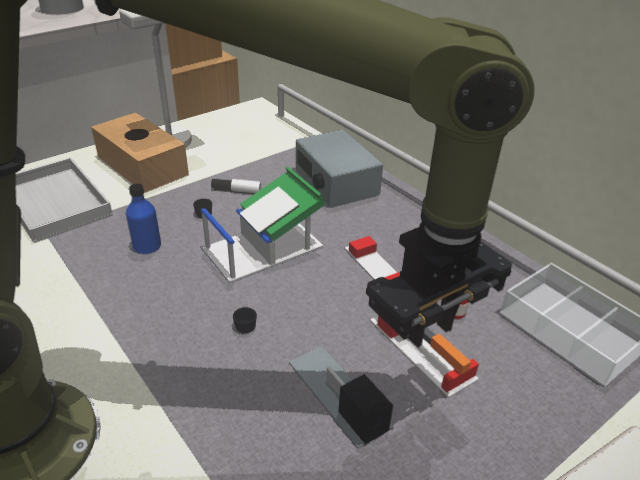

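View pics/w20.png

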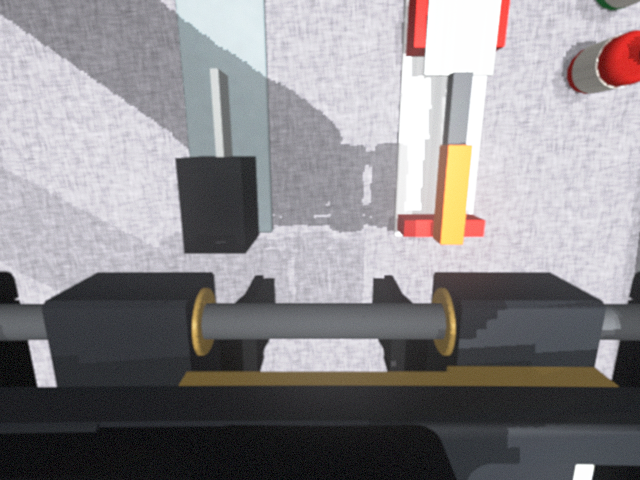

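```bash
python3 - <<'E'
from h import *
V=np.array([545.5,182.5]);u=np.array([.0767,.9971]);w=np.array([-.9971,.0767])
for c in ['t16','t20']:
    z=load(c+'.npz');W=cloud(z['d'],z);Z=W[...,2];p=z['p'];hsv=cv2.cvtColor(p,cv2.COLOR_RGB2HSV);q=W[...,:2]*1000-V;a=q@u;h=q@w
    m=(abs(a)<60)&(h<40)&(h>-110)&(Z>.07)&(hsv[...,1]<60)&(p.min(-1)>90)
    print(c,np.percentile(a[m],[1,99]).round(1),np.percentile(h[m],[1,99]).round(1))
print(job.sign_off())
E
```

```text
t16 [-45.6  34.4] [-75.6  16.9]
t20 [-45.6  34.3] [-75.3  17. ]
the job is handed in; nothing more can be done
None
```

The job was handed in at about 26 s of the 58 s, with the plate flipped onto the green wing and the spatula back on the red rest.

**What I did:**
1. I drew the spatula out by its neck, laid it on the larger red rest with the blade on the broad bar, and let go.
2. I took it up again by the orange handle. Once in the air I misread a depth fit as blade droop and carried it back to hover over the rest. I found the fit was wrong and carried on without letting go.
3. I slid the level blade in along the valley under the plate and swung the plate up about the step. It toppled on its own; in the wrist pictures only the blade touched it.
4. I laid the spatula back on the same rest the same way round, let go, and moved the gripper clear.

**Last checks:**
- **Plate:** It lies white face up and flat on the green wing. The measured slope is 0.364, and its top is about 6 mm above the panel. The lower edge overhangs the valley by about 17 mm. It did not move between two pictures about 2.5 s apart.
- **Spatula:** It sits on both bars of the large rest with the blade on the broad bar and nothing touching it.
- **Bystanders:** The bottles, cups, jar and pen machine look unmoved in the top and side pictures. I did not measure them again.
- **Force:** The highest wrist force I read was about 6 N, when setting the spatula down.

No last check failed or disagreed.

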